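# Pack three hexagonal glass blocks tight in a vee tray

## Robot

A 6-joint arm with a two-finger parallel gripper is mounted at the origin on a cart in front of the work surface, level with it; the furniture and walls round the work are solid. World frame = base frame: x ahead of the robot, y to its left, z up, the work surface at z = 0. Lengths are in m, angles in rad, forces in N, time in s.
With the tool pointing down it reaches from about 0.35 to 0.775 m from the base axis. Payload 5.5 kg.
Tool frame: the origin (TCP) lies at the very end of the fingers, on their centre line; the grasp point (between the pads) lies 19 mm behind it; z points along the fingers, y is the line along which they close (so a half turn about z gives the same grasp; the last joint's range is limited). The gripper opens to 85 mm and grips with 20 to 120 N. Pads are 22 mm wide; open, the fingers measure 114 mm over their backs; the gripper's body (76 mm by 85 mm) begins 54 mm behind the grasp point. The pads swing forward as they close: fully open they stand 13 mm farther back than shut.
Start: joints at [-1.336, 0.313, 0.046, 1.304, 0, 1.431], TCP at [0.21, -0.535, 0.231] pointing down, gripper open.
Joint ranges: [-2.76, 2.76], [-0.86, 1.69], [-1.03, 1.26], [-2.2, 2.34], [-1.47, 1.5], [-3.14, 3.14]. Speed limits (rad/s): [2.57, 2.57, 3.14, 3.14, 3.14, 3.14].

## Interface

Orientations are given as a unit quaternion [w, x, y, z].
In Python, from workcell import env, viewer, nets gives the robot as it stands. The module is installed in compiled form; this text tells all that it offers.
- The arm moves only by the shell command python3 -m creep 'ROWS' [OPENING] [FORCE]. ROWS is a JSON list of rows, 1 to 8 of them, each of 6 numbers: dx, dy, dz in m, then a rotation vector rx, ry, rz in rad; each row is the pose to reach, as a shift and turn from the pose commanded when the command began, along the tool's axes at that moment; what a row does not reach only later rows make up. A row lasts 1/8 s, in which the tool goes at most 0.0625 m and 0.188 rad, less where a joint would pass 70% of its speed; a pose out of reach is approached as far as the arm can. OPENING is the finger opening in m, set as the command begins (- or left out keeps the last). The fingers move at their own pace and stop on an object; FORCE is the grip in N (left out, the last holds). Time passes only in rows, so rows that do not move let the fingers close. It prints the time, the measured TCP pose, the force, the opening and the grip force at its end.
- env.get_state(): the state, without advancing time (a new reading comes with each control period).
- viewer.read_camera(name): name is "scene" or "side" or "wrist"; returns a dict with "image" (384x512x3 uint8, red, green, blue), "K" (3x3 intrinsics, pixels), "D" ([k1, k2, p1, p2, k3] as OpenCV has them; the pictures are not rectified), "R" (3x3) and "t" (3): a world point X has camera coordinates R X + t. Camera axes: x right, y down, z forward; pixel columns grow to the right and rows downward; lengths in m; the calibration is good to about 2 mm. A picture is of the moment at which its call begins. There is no depth.
- env.hand_in(): hands the job in; it is judged then, once.
Trained networks look in a picture, given as the dict that the camera call returned (one of the last four; its "shot" number tells which), for a name from the list of things; names that differ only in an ending like _2 or _b are one class to them, and where a whole thing is asked for, a point or a joint stands for the part that bears it (a point fixed in the world has none). Each returns a list of dicts, best first, with "confidence" (0 to 1); they miss things now and then, are a little off and sometimes report something else, mostly with a low value. They report only what shows in the picture. A call takes as long as a camera call. They do not tell look-alikes from the thing itself.
- nets.outline_of(label, picture): "region" (384x512 bool, what is visible of it) and "box" ([left, top, right, bottom] in pixels, round what is visible of it).
The state is a dict: "clock": time; "joint_pos": joint angles; "qvel": joint speeds; "tau": joint torques, N m; "tcp_pos": TCP position; "orientation": TCP orientation; "wrist_force": force on the tool from outside, world axes, zero at the start; "ft_torque": the same for the moment, N m; "finger_gap": finger opening in m; "grip_force": force on a finger pad.
Only numpy, scipy, OpenCV 4.12 (cv2) and the standard library are available. Lean on these libraries where they do the work, as an engineer would, in place of code of your own. Each camera call takes 0.05 s, during which the arm holds its last target. There are 200 camera calls.

## Task

Close-pack the three hexagonal glass blocks flat in the triangular tray, all their flat faces touching: first put the green block right home in the point of the tray, then take the amber one from the sloping rack and press it home against the green one on the left (looking from the open end to the point), and last the blue one in the same way on the right, against both the others. Feel each block come up firm, but do it gently, as the glass chips when it is forced or dropped, and leave the pliers, the bottle and the foil roll where they are.

Things in the scene. Friction and masses are not known exactly. Their poses are not given: they have to be found in the camera images.
- tray: Fixed triangular tray. Origin: on the bench under the centre of the green place. x: open end to point, y: left, z: up. Floor 5 mm above the origin, x = -100 (open end) to +35 mm. Side rails 6 mm thick, tops 13 mm above the origin, each 30 deg from x, converging to the point; inner faces 35.3 mm from the z axis (0.7 mm play). End rail: inner face at x = 34.7 mm, where green's corner stops.
- amber_place (a point): Point on the tray's floor under the centre of the amber block when the pack is tight: x, y = (-52, +30) mm in the tray, axes as the tray's. Its outer corner is then by the left rail. In the pack the flats of all three blocks look along the tray's +-y and 30 deg either side of its +-x; amber's flats that look to 30 and 210 deg (from the tray's x towards y) stay free for the fingers.
- blue_place (a point): The same for the blue block: (-52, -30) mm in the tray, an outer corner by the right rail; its flats that look to -30 and 150 deg stay free for the fingers, the others touch green and amber.
- rack: Fixed wooden rack, 100 x 220 mm, 70 mm high. Its board slopes at 35 deg, low edge at its -x side (the robot's side), with a ledge along the low edge that stands 9 mm out of the board. Origin: on the bench under its middle; x to the high side, y along it, z up. The amber and the blue block lie side by side on the board, 100 mm apart along y, either one to the left.
- green_block: Green hexagonal cast-glass block, 60 mm across flats, 69.3 mm across corners, 26 mm thick, 0.16 to 0.26 kg. At the start it lies flat and turned anyhow in the tray, back towards the open end. Origin: centre of its underside; z: axis of the prism, up; x: through the middle of a flat, the other flats every 60 deg.
- amber_block: Amber hexagonal block, size, weight and axes as the green one. At the start it lies on the sloping rack, tilted 35 deg with the board, one flat against the ledge: its z axis is square to the board, its x axis runs up the slope. A firm touch means 2 N or more between two blocks; over 60 N between blocks or on the tray chips the glass.
- blue_block: Blue hexagonal block, same size, weight, axes and start as the amber one. A block can be taken by any pair of parallel flats.
- pliers: Loose pliers with red handles, 168 x 61 x 18 mm, a bystander. Origin: centre of the underside.
- bottle: Loose brown bottle with a white cap, 52 mm across, 78 mm high, a bystander. Origin: centre of the underside.
- foil_roll: Loose black foil roll lying flat, 68 mm across, 10 mm high, a bystander. Origin: centre of the underside.
There are look-alikes about, which are no part of the job. Of the things that look like the amber_block, the largest one is meant.

How it is judged:
By the outcome, as a careful person would: the job done as asked, in the order asked, and still so for the second after the job is handed in, with the robot touching nothing.
It also fails if it takes over 72 s, if anything falls off the work surface, if the arm or the gripper's body presses on something with over 40 N, if the wrist force passes 120 N, or if a joint passes its speed limit or range.

## Working session

There is one attempt and no reset: what is moved stays moved. The work goes in short steps, Python scripts to look and compute and a shell command to move; the robot and the scene stay as the last step left them, time stands still between calls to the robot, and variables do not carry over. Pictures are saved under pics/ and viewed, at most 10 in all, crops included, and the job is handed in when it is done.

```bash
mkdir -p pics; python3 - <<'E'
from workcell import env, viewer, nets
import cv2, numpy as np
s=env.get_state(); print({k:np.round(v,4) for k,v in s.items()})
ims=[]
for n in ["scene","side"]:
    p=viewer.read_camera(n); ims.append(p["image"])
    print(n,p["K"].tolist(),p["D"],np.round(p["R"],4).tolist(),p["t"], 'cam', np.round(-p["R"].T@p["t"],3))
    for l in ["tray","rack","green_block","amber_block","blue_block","pliers","bottle","foil_roll"]:
        for d in nets.outline_of(l,p): print(l,round(d["confidence"],2),d["box"])
cv2.imwrite("pics/a.png",cv2.resize(ims[0],(800,600))[:,:,::-1])
cv2.imwrite("pics/b.png",cv2.resize(ims[1],(800,600))[:,:,::-1])
E
```

```text
{'clock': np.float64(0.0), 'joint_pos': array([-1.3356,  0.3141,  0.045 ,  1.3036, -0.    ,  1.4312]), 'qvel': array([ 0.0002,  0.001 , -0.0006,  0.0018,  0.0011,  0.0007]), 'tau': array([ 1.40000e-03, -4.80628e+01,  2.98532e+01,  1.93000e-02,
       -0.00000e+00,  0.00000e+00]), 'tcp_pos': array([ 0.2104, -0.5346,  0.2304]), 'orientation': array([-9.000e-04,  9.825e-01,  1.863e-01, -1.000e-04]), 'wrist_force': array([-0.1606,  0.1722, -0.2578]), 'ft_torque': array([-0.0171, -0.0027,  0.0022]), 'grip_force': np.float64(0.0), 'finger_gap': np.float64(0.0857)}
scene [[375.09931695252106, 0.0, 261.54204903034207], [0.0, 375.09931695252106, 192.12978897037567], [0.0, 0.0, 1.0]] [-0.04861053  0.          0.          0.          0.        ] [[-0.7956, -0.6057, -0.0106], [-0.2941, 0.4014, -0.8674], [0.5296, -0.687, -0.4975]] [0.5823201  0.12797553 1.23484254] cam [-0.153  1.15   0.731]
tray 0.91 [288.3, 182.8, 336.8, 207.1]
rack 0.81 [233.2, 184.0, 273.5, 232.3]
green_block 0.57 [302.1, 185.9, 321.5, 198.3]
amber_block 0.76 [176.9, 277.7, 196.7, 292.1]
amber_block 0.53 [242.5, 197.6, 263.1,
[... 432 characters left out ...]
154, -0.7647], [-0.4338, 0.6301, -0.6441]] [-0.60792623 -0.0531057   1.70334228] cam [ 1.254 -0.748  1.069]
tray 0.85 [160.8, 200.0, 210.2, 236.3]
tray 0.48 [250.5, 151.9, 289.1, 166.0]
rack 0.62 [250.4, 167.7, 269.4, 206.9]
rack 0.44 [181.9, 209.5, 200.3, 224.7]
green_block 0.71 [182.8, 210.7, 200.1, 229.8]
amber_block 0.6 [239.7, 169.7, 259.1, 186.4]
amber_block 0.47 [283.7, 136.5, 293.9, 144.2]
blue_block 0.68 [232.0, 188.5, 252.9, 202.0]
blue_block 0.6 [156.2, 252.5, 174.1, 282.8]
pliers 0.58 [250.5, 152.4, 289.8, 164.6]
bottle 0.59 [154.7, 256.5, 173.6, 284.7]
bottle 0.18 [254.7, 148.3, 289.1, 163.5]
foil_roll 0.73 [206.9, 171.0, 228.5, 186.2]
foil_roll 0.29 [157.9, 254.6, 171.9, 281.8]
```

View pics/a.png

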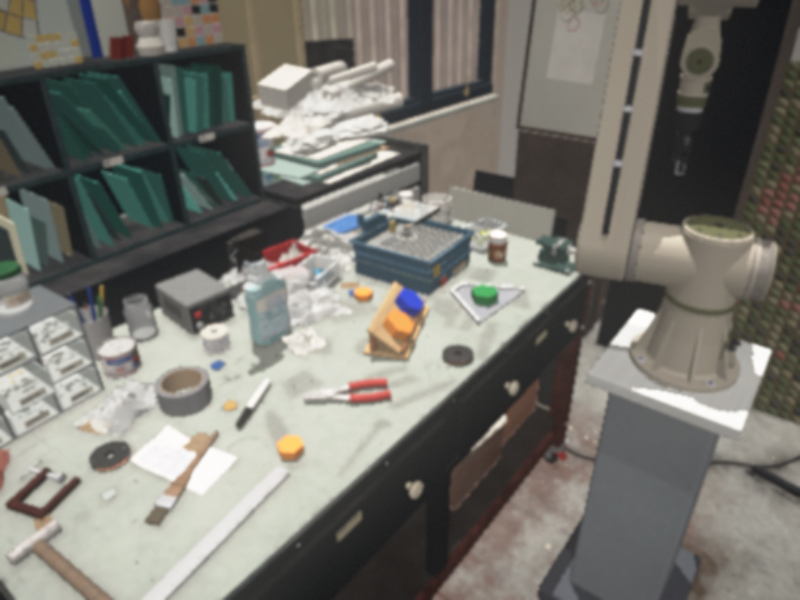

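View pics/b.png

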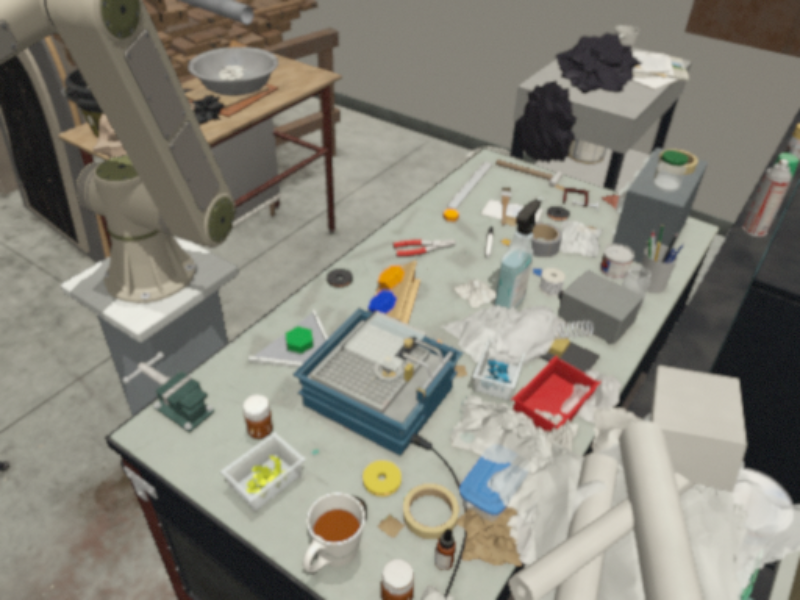

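The scene view shows the rack at about (395,320) in the 800x600 picture, with amber at (400,323) and blue at (408,300). The tray with the green block is at (487,295). There are three amber candidates: on the rack (400,323), on the bench by the pliers (290,446), and behind the rack (362,293). Only the first lies on the rack, and it looks the largest. I'll triangulate and confirm it in a crop.

```bash
cat > h.py <<'E'
from workcell import env, viewer, nets
import cv2, numpy as np
from scipy.spatial.transform import Rotation as Rot
def ray(p,uv):
    x=cv2.undistortPoints(np.array([[uv]],float),p["K"],np.array(p["D"]))[0,0]
    R=np.array(p["R"]); c=-R.T@p["t"]; d=R.T@np.array([x[0],x[1],1]); return c,d/np.linalg.norm(d)
def onz(p,uv,z):
    c,d=ray(p,uv); return c+d*(z-c[2])/d[2]
def proj(p,X):
    return cv2.projectPoints(np.atleast_2d(np.array(X,float)),cv2.Rodrigues(np.array(p["R"]))[0],np.array(p["t"],float),p["K"],np.array(p["D"],float))[0][:,0]
def tri(rs):
    A=sum(np.eye(3)-np.outer(d,d) for c,d in rs); b=sum((np.eye(3)-np.outer(d,d))@c for c,d in rs)
    return np.linalg.solve(A,b)
def cen(d):
    v,u=np.nonzero(d["region"]); return np.array([u.mean(),v.mean()])
def tool():
    s=env.get_state(); q=s["orientation"]; return np.array(s["tcp_pos"]),Rot.from_quat([q[1],q[2],q[3],q[0]])
E
python3 - <<'E'
from h import *
a=viewer.read_camera("scene"); b=viewer.read_camera("side"); w=viewer.read_camera("wrist")
for l in ["tray","green_block","amber_block","blue_block","rack","foil_roll","bottle","pliers"]:
    A=nets.outline_of(l,a);B=nets.outline_of(l,b)
    for i in A:
        for j in B:
            r=[ray(a,cen(i)),ray(b,cen(j))];X=tri(r)
            e=max(np.linalg.norm(np.cross(X-c,d)) for c,d in r)
            if e<.02: print(l,np.round(X,3),round(e,4),i["region"].sum(),j["region"].sum(),np.round(cen(i)))
pos,R=tool(); cw=-w["R"].T@w["t"]
print("wrist cam in tool",R.inv().apply(cw-pos), np.round(R.as_matrix().T@w["R"].T,3).tolist(),w["K"].tolist(),w["D"])
crop=np.vstack([cv2.resize(a["image"][170:300,160:350],(760,520),interpolation=cv2.INTER_CUBIC)])
cv2.imwrite("pics/c.png",crop[:,:,::-1])
E
```

```text
green_block [0.47  0.034 0.018] 0.0005 195 260 [310. 189.]
amber_block [0.527 0.309 0.049] 0.0007 243 183 [255. 208.]
amber_block [0.47  0.681 0.01 ] 0.0004 146 61 [186. 286.]
blue_block [0.566 0.217 0.049] 0.0003 217 186 [261. 194.]
rack [0.563 0.299 0.017] 0.0106 840 363 [251. 211.]
foil_roll [0.393 0.273 0.003] 0.0003 200 205 [293. 228.]
bottle [ 0.566 -0.193  0.036] 0.0002 267 419 [318. 159.]
bottle [ 0.515 -0.058  0.096] 0.0187 267 634 [318. 159.]
pliers [0.489 0.51  0.01 ] 0.0026 373 191 [223. 251.]
wrist cam in tool [ 0.07011755  0.00134428 -0.14266601] [[0.0, -0.961, -0.278], [1.0, 0.0, -0.001], [0.001, -0.278, 0.961]] [[292.5902183197753, 0.0, 257.7955076421106], [0.0, 292.5902183197753, 187.78886269184096], [0.0, 0.0, 1.0]] [-0.07179454  0.          0.          0.          0.        ]
```

View pics/c.png

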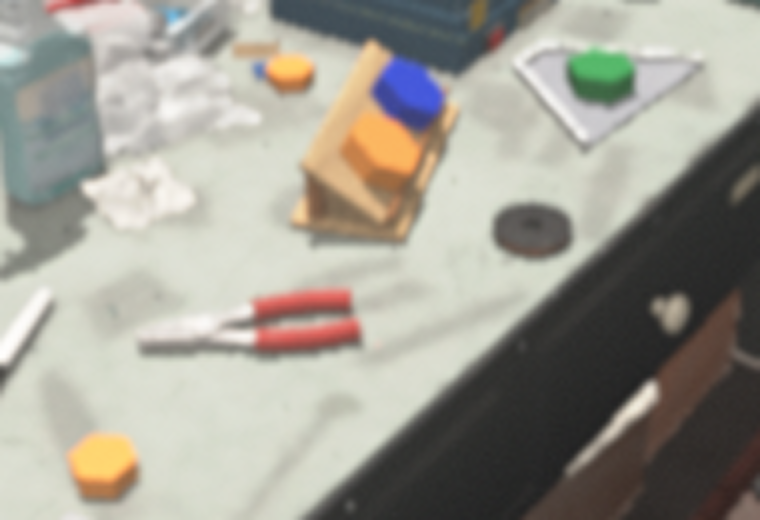

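The crop confirms it: the amber block on the rack at (385,150) is the big one, and the other two at (103,465) and (290,72) are smaller. I'll move over the tray for a wrist view.

```bash
python3 -m creep '[[0.471,-0.486,-0.04,0,0,-1.195],[0.471,-0.486,-0.04,0,0,-1.195],[0.471,-0.486,-0.04,0,0,-1.195],[0.471,-0.486,-0.04,0,0,-1.195],[0.471,-0.486,-0.04,0,0,-1.195],[0.471,-0.486,-0.04,0,0,-1.195],[0.471,-0.486,-0.04,0,0,-1.195],[0.471,-0.486,-0.04,0,0,-1.195]]'
python3 - <<'E'
from h import *
s=env.get_state(); p,R=tool(); print(p,R.as_matrix().round(3).tolist())
d=R.inv().apply(np.array([.47,.09,.27])-p); print("to go",d)
E
```

```text
clock: 2.85
tcp_pos: [0.4031, -0.0726, 0.2613]
orientation: [0.001, 0.707, 0.707, 0.0]
wrist_force: [1.9, -0.9, 0.4]
finger_gap: 0.0853
grip_force: 0.0
[ 0.40311731 -0.07259631  0.26133108] [[0.001, 1.0, 0.001], [1.0, -0.001, -0.001], [-0.001, 0.001, -1.0]]
to go [ 0.16264336  0.06676611 -0.00868494]
```

```bash
python3 -m creep '[[0.06,0.02,0,0,0,0],[0.115,0.045,-0.005,0,0,0],[0.16,0.065,-0.009,0,0,0],[0.16,0.065,-0.009,0,0,0]]'
python3 - <<'E'
from h import *
w=viewer.read_camera("wrist"); np.save("w1.npy",w,allow_pickle=True)
print(tool()[0])
for l in ["tray","green_block","amber_block","blue_block"]:
    for d in nets.outline_of(l,w): print(l,d["confidence"],d["box"],cen(d),onz(w,cen(d),.03))
im=cv2.resize(w["image"],(800,600)); cv2.imwrite("pics/w1.png",im[:,:,::-1])
E
```

```text
clock: 3.35
tcp_pos: [0.4686, 0.0884, 0.2699]
orientation: [0.0, 0.706, 0.709, 0.0]
wrist_force: [-0.4, -0.7, 0.2]
finger_gap: 0.0856
grip_force: 0.0
[0.46785808 0.08689808 0.26964849]
tray 0.62 [221.1, 122.1, 321.5, 257.4] [263.26430756 191.88641328] [0.47645827 0.04137426 0.03      ]
tray 0.46 [233.9, 172.0, 284.1, 223.0] [259.49375    196.11136364] [0.47134367 0.03529337 0.03      ]
green_block 0.87 [236.2, 172.2, 283.5, 220.1] [259.59486874 195.54534606] [0.4714773  0.03610865 0.03      ]
amber_block 0.88 [430.7, 61.0, 468.7, 97.0] [449.9025544   78.06906339] [0.71426356 0.19446066 0.03      ]
blue_block 0.8 [310.8, 25.9, 374.5, 84.5] [342.84107579  54.15089067] [0.57247442 0.21819682 0.03      ]
```

View pics/w1.png

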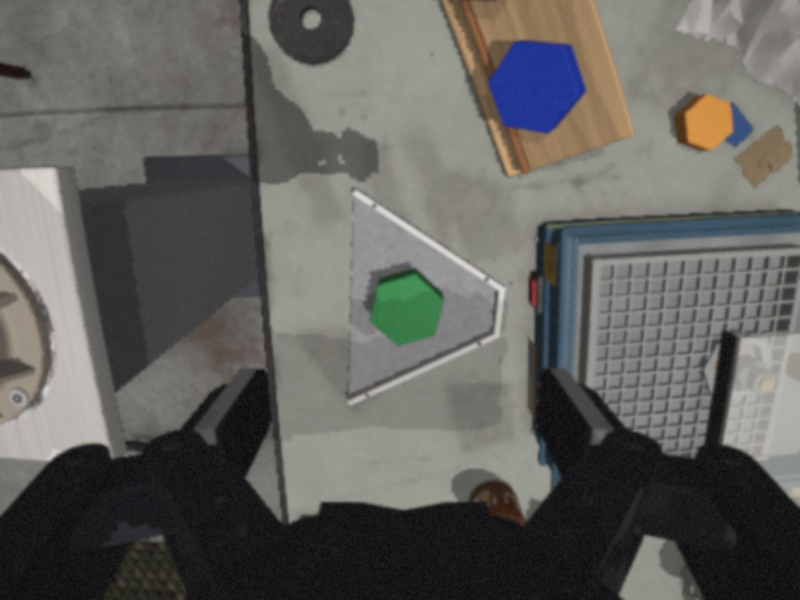

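The wrist view has image right = world +x and image up = +y. The tray's point is at (500,312) in the 800 px picture, facing +x, with its open side at x≈350. Green is at (407,307). The rack is at the top with blue at (537,85), and its ledge runs (445,0)-(515,170). Next I'll fit the tray and green.

```bash
cat >> h.py <<'E'
from scipy.optimize import least_squares, minimize
def hexpts(pos,R,h=.026):
    a=np.radians(30+60*np.arange(6)); P=np.c_[np.cos(a),np.sin(a)]*.03464
    return np.vstack([np.c_[P,0*a],np.c_[P,0*a+h]])@R.T+pos
def cmask(p,col,box):
    hsv=cv2.cvtColor(p["image"],cv2.COLOR_RGB2HSV); H,S,V=[hsv[...,i].astype(int) for i in range(3)]
    lo,hi={"green":(45,80),"amber":(8,24),"blue":(112,130)}[col]
    m=(H>=lo)&(H<=hi)&(S>150)&(V>50); k=np.zeros_like(m); l,t,r,b=[int(v) for v in box]; k[max(t-6,0):b+7,max(l-6,0):r+7]=1
    m=(m&k).astype(np.uint8); n,lab,st,_=cv2.connectedComponentsWithStats(m)
    return (lab==1+np.argmax(st[1:,4])).astype(np.uint8) if n>1 else m
def render(p,pts,hull=True):
    uv=proj(p,pts); m=np.zeros((384*4,512*4),np.uint8)
    c=cv2.convexHull(np.round((uv*4+1.5)).astype(np.int32)); cv2.fillConvexPoly(m,c,255)
    return cv2.resize(m,(512,384),interpolation=cv2.INTER_AREA)/255.
def loss(views,pts):
    return sum(np.abs(render(p,pts)-cv2.GaussianBlur(m.astype(float),(0,0),.01)).sum()/m.sum() for p,m in views)
def fitmin(f,x0,steps):
    best=None
    for k in range(3):
        x0=np.array(x0); sim=np.vstack([x0]+[x0+np.eye(len(x0))[i]*steps[i]/(k+1) for i in range(len(x0))])
        r=minimize(f,x0,method="Nelder-Mead",options=dict(initial_simplex=sim,maxiter=250)); x0=r.x
    return r
def fitgreen(views,x0,z):
    rz=lambda a:Rot.from_euler("z",a).as_matrix()
    f=lambda q:loss(views,hexpts([q[0],q[1],z],rz(q[2])))
    return min((fitmin(f,[*x0,a],[.004,.004,.2]) for a in (0,.35,.7)),key=lambda r:r.fun)
def fittray(p,box,x0):
    im=p["image"].astype(int); m=(im.min(2)>185)&(im.max(2)-im.min(2)<35); l,t,r,b=[int(v) for v in box]
    k=np.zeros_like(m); k[t-6:b+6,l-6:r+6]=1; v,u=np.nonzero(m&k)
    W=np.array([onz(p,(a,c),.013)[:2] for a,c in zip(u,v)])
    segs=[(np.array(a),np.array(c)) for a,c in [((-.1,.1020),(.0345,.0243)),((-.1,-.1020),(.0345,-.0243)),((.0377,-.024),(.0377,.024))]]
    def f(q):
        c,s=np.cos(q[2]),np.sin(q[2]); L=(W-q[:2])@np.array([[c,-s],[s,c]]); D=[]
        for A,B in segs:
            h=np.clip((L-A)@(B-A)/((B-A)@(B-A)),0,1); D.append(np.linalg.norm(L-A-h[:,None]*(B-A),axis=1))
        return np.min(D,0)
    r=least_squares(f,x0,loss="soft_l1",f_scale=.002); return r.x,len(W),np.median(f(r.x))
E
python3 - <<'E'
from h import *
w=np.load("w1.npy",allow_pickle=True).item()
for y in (-.2,0,.2): print(fittray(w,[221,122,321,257],[.49,.035,y]))
g=cmask(w,"green",[236,172,283,220]); print(g.sum()); r=fitgreen([(w,g)],[.471,.034],.005); print(r.x,r.fun)
b=cmask(w,"blue",[311,26,374,84]); print(b.sum(),np.argwhere(b).min(0),np.argwhere(b).max(0))
def pose(q): 
    R=(Rot.from_euler("z",q[3])*Rot.from_euler("y",-np.radians(35))).as_matrix(); return hexpts(q[:3],R)
r=fitmin(lambda q:loss([(w,b)],pose(q)),[.57,.218,.03,.36],[.01,.01,.01,.1]); print(r.x,r.fun)
E
```

```text
(array([ 0.52033312,  0.02604736, -0.05239194]), 347, np.float64(0.0009840398446354578))
(array([ 0.52033312,  0.02604736, -0.05239193]), 347, np.float64(0.0009840395719514354))
(array([ 0.52033311,  0.02604738, -0.05239187]), 347, np.float64(0.0009840370682041458))
2
[ 0.67049886 -0.39375674  4.90818473] 1.0
2592 [ 27 313] [ 84 373]
[0.5787325  0.22020802 0.02139995 0.41307329] 0.0175820019365771
```

```bash
sed -i 's/"green":(45,80)/"green":(45,88)/; s/(S>150)&(V>50)/(S>110)\&(V>40)/' h.py; python3 - <<'E'
from h import *
w=np.load("w1.npy",allow_pickle=True).item()
print(cv2.cvtColor(w["image"],cv2.COLOR_RGB2HSV)[185:212:8,245:280:8].tolist())
g=cmask(w,"green",[236,172,283,220]); print(g.sum()); r=fitgreen([(w,g)],[.471,.034],.005); print(r.x,r.fun)
a=r.x[2]; T=[.5203,.0260,-.0524]
p,R=tool(); print(p, "tool x yaw",np.arctan2(*R.as_matrix()[[1,0],0]), "flats deg",np.degrees(a)%60)
c,s=np.cos(T[2]),np.sin(T[2]); print("green in tray",np.array([[c,s],[-s,c]])@(r.x[:2]-T[:2]), "goal flats",np.degrees(T[2])%60+30)
print(env.get_state()["joint_pos"])
E
```

```text
[[[68, 137, 140], [67, 138, 142], [68, 138, 142], [67, 134, 143], [67, 139, 90]], [[67, 138, 126], [68, 140, 122], [67, 130, 126], [69, 136, 124], [67, 125, 129]], [[67, 141, 121], [67, 140, 120], [67, 134, 124], [68, 137, 125], [67, 132, 124]], [[67, 137, 121], [67, 138, 120], [67, 137, 121], [67, 133, 123], [67, 131, 125]]]
1544
[0.47146759 0.03054757 0.84179429] 0.13431118561414204
[0.4672694  0.08447078 0.26972667] tool x yaw 1.5680313426429402 flats deg 48.2312599025878
green in tray [-0.04900357  0.00198368] goal flats 86.99770115351448
[ 9.77965538e-03  1.09654711e-01 -1.17764845e-01  1.34374159e+00
 -3.42847639e-04  1.58334109e+00]
```

```bash
python3 - <<'E'
from h import *
w=np.load("w1.npy",allow_pickle=True).item()
hsv=cv2.cvtColor(w["image"],cv2.COLOR_RGB2HSV)
m=((hsv[...,0]>40)&(hsv[...,0]<95)&(hsv[...,1]>70)).astype(np.uint8); m[:165]=0;m[228:]=0;m[:,:228]=0;m[:,292:]=0
m=cv2.morphologyEx(m,cv2.MORPH_CLOSE,np.ones((5,5)))
for k in (cmask(w,"green",[236,172,283,220]),m):
    for st in ([.471,.034],[.465,.03]):
        r=fitgreen([(w,k)],st,.005); pr=render(w,hexpts([*r.x[:2],.005],Rot.from_euler("z",r.x[2]).as_matrix()))
        bb=lambda q:(np.argwhere(q>.5).min(0),np.argwhere(q>.5).max(0)); print(k.sum(),pr.sum(),bb(k),bb(pr),r.x,np.degrees(r.x[2])%60,r.fun)
c=w["image"][160:235,220:300].copy(); o=cv2.resize(c,(640,600),interpolation=cv2.INTER_NEAREST)
uv=(proj(w,hexpts([*r.x[:2],.005],Rot.from_euler("z",r.x[2]).as_matrix()))-[220,160]+.5)*8
for h in (uv[:6],uv[6:]): cv2.polylines(o,[h.astype(np.int32)],True,(255,0,0),1)
cv2.imwrite("pics/g.png",o[:,:,::-1])
E
```

```text
1544 1751.3764705882354 (array([173, 238]), array([219, 282])) (array([172, 236]), array([222, 283])) [0.47146759 0.03054757 0.84179429] 48.2312599025878 0.13431118561414204
1544 1753.5764705882352 (array([173, 238]), array([219, 282])) (array([171, 236]), array([221, 283])) [ 0.47130605  0.0321205  -0.2130476 ] 47.793271689337196 0.13573605608046327
1642 1754.0745098039215 (array([173, 237]), array([220, 283])) (array([171, 236]), array([221, 283])) [0.47126971 0.03210499 0.83385656] 47.776461371307626 0.07039478397936519
1642 1753.1333333333332 (array([173, 237]), array([220, 283])) (array([172, 236]), array([221, 283])) [0.47114089 0.03108335 0.81544581] 46.721603156085955 0.06936304363401877
```

View pics/g.png

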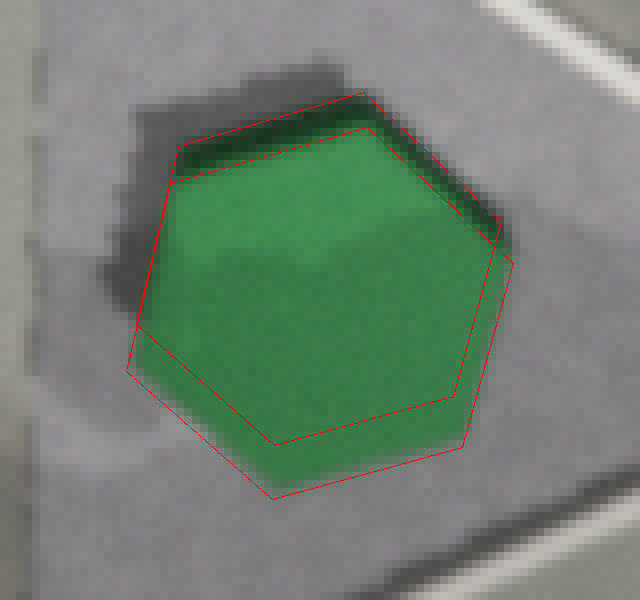

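The overlay fits green to about 1 px: centre (0.471, 0.032), flats at 47° mod 60. I'll approach it with the tool turned 0.22 rad.

```bash
python3 -m creep '[[-0.025,0.002,0.05,0,0,0.12],[-0.053,0.004,0.1,0,0,0.22],[-0.053,0.004,0.15,0,0,0.22],[-0.053,0.004,0.2,0,0,0.22],[-0.053,0.004,0.235,0,0,0.22],[-0.053,0.004,0.2587,0,0,0.22],[-0.053,0.004,0.2587,0,0,0.22]]'
python3 - <<'E'
from h import *
w=np.load("w1.npy",allow_pickle=True).item()
print([onz(w,(345,y),z).round(3).tolist() for y in (145,250) for z in (0,.05,.08)])
p,R=tool(); print(p,R.as_matrix().round(3).tolist(),env.get_state()["wrist_force"])
E
```

```text
clock: 4.47
tcp_pos: [0.4695, 0.0315, 0.0097]
orientation: [-0.001, 0.782, 0.624, -0.002]
wrist_force: [0.2, 0.3, 0.9]
finger_gap: 0.0854
grip_force: 0.0
[[0.592, 0.102, 0.0], [0.577, 0.109, 0.05], [0.568, 0.113, 0.08], [0.607, -0.063, 0.0], [0.59, -0.036, 0.05], [0.58, -0.02, 0.08]]
[0.46950719 0.03147051 0.00969527] [[0.222, 0.975, -0.004], [0.975, -0.222, 0.0], [-0.001, -0.004, -1.0]] [0.16910261 0.31957956 0.86826583]
```

Descent was clean. The instrument box's edge is close to the tray point, so I'll grip by a pair of flats that will end up along the tray's ±y. That means up, turn 60°, and down.

```bash
python3 -m creep '[[0,0.002,-0.04,0,0,-0.1],[0,0.002,-0.045,0,0,-0.28],[0,0.002,-0.045,0,0,-0.46],[0,0.002,-0.045,0,0,-0.64],[0,0.002,-0.045,0,0,-0.82],[0,0.002,-0.045,0,0,-1.0],[0,0.002,-0.045,0,0,-1.047],[0,0.002,-0.02,0,0,-1.047]]'
python3 -m creep '[[0,0,0.01,0,0,0],[0,0,0.019,0,0,0],[0,0,0.019,0,0,0]]'
python3 -m creep '[[0,0,0,0,0,0],[0,0,0,0,0,0],[0,0,0,0,0,0],[0,0,0,0,0,0]]' 0.05 30
python3 -c "
from h import *
p,R=tool(); print(p,R.as_matrix().round(3).tolist(),env.get_state()['wrist_force'])"
```

```text
clock: 5.48
tcp_pos: [0.4766, 0.0311, 0.0341]
orientation: [0.003, 0.364, 0.931, 0.001]
wrist_force: [0.3, -0.3, -0.6]
finger_gap: 0.0853
grip_force: 0.0
clock: 5.85
tcp_pos: [0.4733, 0.0319, 0.012]
orientation: [-0.0, 0.364, 0.931, -0.0]
wrist_force: [-0.1, 0.1, 0.6]
finger_gap: 0.0855
grip_force: 0.0
clock: 6.35
tcp_pos: [0.4742, 0.032, 0.0127]
orientation: [0.001, 0.364, 0.931, 0.0]
wrist_force: [-0.7, -0.2, 5.5]
finger_gap: 0.0593
grip_force: 33.3
[0.47415617 0.03201212 0.01273154] [[-0.735, 0.678, 0.001], [0.678, 0.735, -0.0], [-0.001, 0.001, -1.0]] [-0.66195503 -0.17432136  5.47406408]
```

```bash
python3 -m creep '[[0,0,-0.004,0,0,0],[-0.01,0.007,-0.004,0,0,-0.18],[-0.02,0.014,-0.004,0,0,-0.36],[-0.03,0.02,-0.004,0,0,-0.54],[-0.03,0.02,-0.004,0,0,-0.693],[-0.03,0.02,-0.004,0,0,-0.693]]'
python3 - <<'E'
from h import *
s=env.get_state(); p,R=tool(); print(p,R.as_matrix().round(3).tolist(),s["wrist_force"],s["grip_force"],s["finger_gap"],s["joint_pos"].round(2))
w=viewer.read_camera("wrist")
d=nets.outline_of("tray",w); print([(k["confidence"],k["box"]) for k in d]); 
print(fittray(w,d[0]["box"],[.52,.026,-.05]))
g=nets.outline_of("green_block",w)[0]["box"]; hsv=cv2.cvtColor(w["image"],cv2.COLOR_RGB2HSV)
print(g); cv2.imwrite("pics/w2.png",cv2.resize(w["image"],(800,600))[:,:,::-1])
E
```

```text
clock: 7.1
tcp_pos: [0.5087, 0.0265, 0.0157]
orientation: [-0.001, 0.027, 1.0, 0.0]
wrist_force: [-0.8, -0.2, -2.1]
finger_gap: 0.0594
grip_force: 32.9
[0.50872043 0.02651095 0.01567642] [[-0.999, 0.053, -0.001], [0.053, 0.999, 0.0], [0.001, 0.0, -1.0]] [-0.78655412 -0.17363005 -2.09079364] 32.85263657569885 0.05935253172351983 [-0.11  0.36 -0.46  0.75  0.   -0.05]
[(0.59, [49.9, 68.3, 471.6, 313.9])]
(array([ 0.52022819,  0.02587378, -0.05357684]), 2316, np.float64(0.0010471137084079492))Traceback (most recent call last):
  File "<stdin>", line 6, in <module>
IndexError: list index out of range
```

Tray pose reconfirmed at (0.5202, 0.0259, -3.07°). Next: lower, then advance and feel.

```bash
python3 -m creep '[[0,0,0.0025,0,0,0],[-0.005,0,0.003,0,0,0],[-0.009,0,0.003,0,0,0],[-0.011,0,0.003,0,0,0],[-0.011,0,0.003,0,0,0]]'
python3 -m creep '[[-0.001,0,0,0,0,0],[-0.002,0,0,0,0,0],[-0.002,0,0,0,0,0]]'
```

```text
clock: 7.88
tcp_pos: [0.5205, 0.0258, 0.0131]
orientation: [0.0, 0.026, 1.0, -0.0]
wrist_force: [0.7, 0.3, -1.4]
finger_gap: 0.0594
grip_force: 32.9
clock: 8.25
tcp_pos: [0.522, 0.0259, 0.013]
orientation: [-0.0, 0.026, 1.0, 0.0]
wrist_force: [0.4, 0.8, -1.4]
finger_gap: 0.0594
grip_force: 32.9
```

```bash
python3 -m creep '[[-0.001,0,0,0,0,0],[-0.001,0,0,0,0,0]]' | grep -E 'tcp|wrist'
python3 -m creep '[[-0.001,0,0,0,0,0],[-0.001,0,0,0,0,0]]'| grep -E 'tcp|wrist'
```

```text
tcp_pos: [0.5226, 0.026, 0.0129]
wrist_force: [-2.4, 2.1, -1.7]
tcp_pos: [0.5228, 0.026, 0.0128]
wrist_force: [-3.9, 2.7, 0.9]
```

```bash
python3 -m creep '[[-0.001,0.0004,0,0,0,0],[-0.001,0.0004,0,0,0,0]]' | grep -E 'tcp|wrist'
python3 -m creep '[[-0.001,0.0004,0,0,0,0],[-0.001,0.0004,0,0,0,0]]'| grep -E 'tcp|wrist'
```

```text
tcp_pos: [0.5229, 0.0261, 0.0128]
wrist_force: [-6.4, 0.4, 4.1]
tcp_pos: [0.523, 0.0262, 0.0128]
wrist_force: [-10.0, -0.2, 6.7]
```

Green is firm at 10 N. I'll relax, release and rise.

```bash
python3 -m creep '[[0.0023,0,0.0005,0,0,0],[0.0023,0,0.0005,0,0,0]]'| grep -E 'tcp|wrist'
python3 -m creep '[[0,0,0,0,0,0],[0,0,0,0,0,0]]' 0.085 | grep -E 'tcp|wrist|gap'
python3 -m creep '[[0,0,-0.03,0,0,0],[0.02,0,-0.09,0,0,0],[0.05,0,-0.15,0,0,0],[0.06,0,-0.18,0,0,0],[0.06,0,-0.18,0,0,0]]'
python3 - <<'E'
from h import *
w=viewer.read_camera("wrist"); np.save("w3.npy",w,allow_pickle=True)
for l in ["tray","green_block","amber_block","blue_block"]:
    for d in nets.outline_of(l,w): print(l,d["confidence"],d["box"])
cv2.imwrite("pics/w3.png",cv2.resize(w["image"],(800,600))[:,:,::-1])
p,R=tool(); print(p)
E
```

```text
tcp_pos: [0.523, 0.0262, 0.0128]
wrist_force: [-6.8, -0.4, 4.2]
tcp_pos: [0.5254, 0.0262, 0.013]
wrist_force: [0.8, 0.6, -0.2]
finger_gap: 0.0849
clock: 10.38
tcp_pos: [0.4661, 0.0294, 0.1961]
orientation: [0.004, 0.026, 1.0, -0.0]
wrist_force: [0.7, -0.3, -0.0]
finger_gap: 0.0848
grip_force: 0.0
tray 0.63 [164.0, 125.4, 352.0, 242.6]
green_block 0.77 [228.6, 182.7, 286.9, 244.0]
amber_block 0.83 [474.6, 186.8, 512.0, 244.9]
blue_block 0.79 [397.2, 220.9, 459.5, 287.0]
[0.46363277 0.02959549 0.19108612]
```

View pics/w3.png

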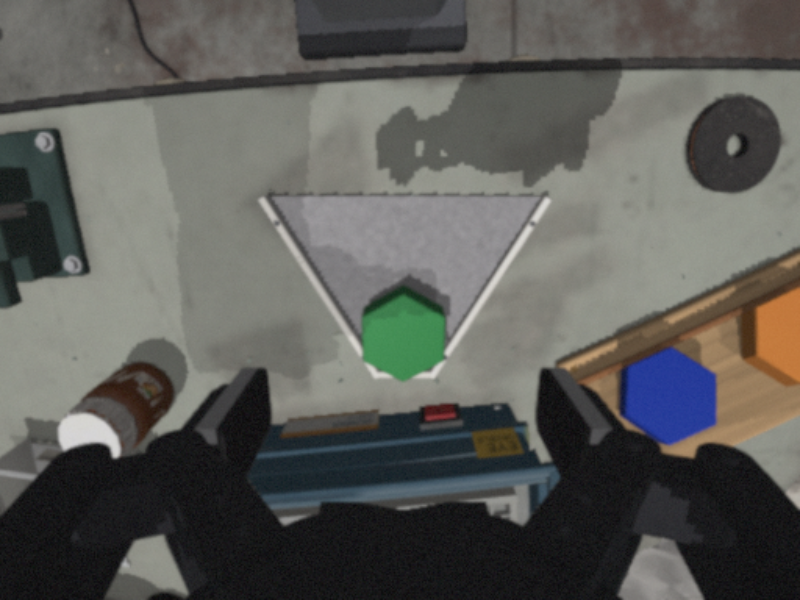

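Green sits home in the point at (403,335), symmetric between the rails. The blocks on the rack are blue at (668,395) and amber at the right edge. I'll compute a tilted standoff over amber.

```bash
cat >> h.py <<'E'
def blockR(psi): return (Rot.from_euler("z",psi)*Rot.from_euler("y",-np.radians(35))).as_matrix()
def toolR(B,phi):
    z=-B[:,2]; y=np.cos(phi)*B[:,0]+np.sin(phi)*B[:,1]; return np.c_[np.cross(y,z),y,z]
def goto(P,Rt):
    p,R=tool(); print("rows d",R.inv().apply(np.array(P)-p).round(4),"rv",(R.inv()*Rot.from_matrix(Rt)).as_rotvec().round(4))
def downR(yaw): # yaw of tool y
    z=np.array([0,0,-1.]); y=np.array([np.cos(yaw),np.sin(yaw),0]); return np.c_[np.cross(y,z),y,z]
E
python3 - <<'E'
from h import *
w=np.load("w3.npy",allow_pickle=True).item()
b=cmask(w,"blue",[397,221,459,287]); 
f=lambda q:loss([(w,b)],hexpts(q[:3],blockR(q[3])))
r=fitmin(f,[.5787,.2202,.0214,.41],[.006,.006,.006,.06]); print(r.x,r.fun)
B=blockR(.41); am=r.x[:3]+.1*B[:,1]; print(am)
goto(am+.13*B[:,2],toolR(B,np.pi/3)); print(tool()[1].as_matrix().round(3).tolist())
E
```

```text
[0.58099872 0.22463822 0.02740339 0.39403536] 0.02719119193418692
[0.54113779 0.3163503  0.02740339]
rows d [0.0041 0.2572 0.0572] rv [-0.289  -0.5406  0.0595]
[[-0.999, 0.052, -0.002], [0.052, 0.999, 0.0], [0.002, 0.0, -1.0]]
```

```bash
python3 -m creep '[[0.001,0.055,0,-0.07,-0.13,0.015],[0.002,0.115,0.01,-0.14,-0.27,0.03],[0.003,0.175,0.02,-0.22,-0.41,0.045],[0.004,0.23,0.04,-0.289,-0.541,0.06],[0.004,0.257,0.04,-0.289,-0.541,0.06],[0.004,0.257,0.04,-0.289,-0.541,0.06]]'
python3 - <<'E'
from h import *
viewer.read_camera("wrist");w=viewer.read_camera("wrist"); np.save("w4.npy",w,allow_pickle=True)
cv2.imwrite("pics/w4.png",cv2.resize(w["image"],(800,600))[:,:,::-1])
V={}
for l in ["amber_block","blue_block"]:
    for d in nets.outline_of(l,w): print(l,d["confidence"],d["box"])
p,R=tool(); print(p,env.get_state()["joint_pos"].round(2))
E
```

```text
clock: 11.38
tcp_pos: [0.4711, 0.2878, 0.15]
orientation: [0.268, 0.052, 0.952, 0.135]
wrist_force: [0.7, 0.4, 0.5]
finger_gap: 0.0853
grip_force: 0.0
amber_block 0.86 [167.4, 260.5, 193.1, 285.6]
amber_block 0.57 [213.5, 138.5, 283.5, 214.0]
blue_block 0.69 [122.8, 188.2, 195.1, 252.0]
[0.47385692 0.28583923 0.15241922] [ 0.39 -0.09 -0.83  0.21  0.01  0.51]
```

View pics/w4.png

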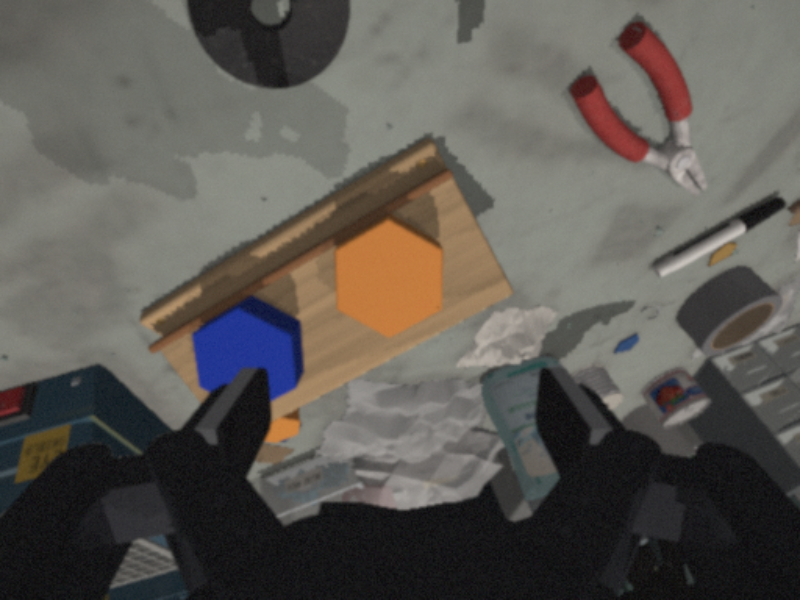

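Wrist view: amber at (388,277) is squared up with the fingers, blue is at (248,350), and the ledge lies above them in the picture. Next is a joint fit of both blocks over three views.

```bash
python3 - <<'E'
from h import *
L=lambda n:np.load(n,allow_pickle=True).item()
w1,w3,w4=L("w1.npy"),L("w3.npy"),L("w4.npy")
b1=cmask(w1,"blue",[311,26,374,84]); b3=cmask(w3,"blue",[397,221,459,287]); a4=cmask(w4,"amber",[213,138,283,214])
print(b1.sum(),b3.sum(),a4.sum())
def f(q,g=0):
    B=blockR(q[3]); return loss([(w1,b1),(w3,b3)],hexpts(q[:3],B))+loss([(w4,a4)],hexpts(q[:3]+.1*B[:,1],B))
r=fitmin(f,[.58,.222,.024,.40],[.006,.006,.006,.06]); print("joint",r.x,r.fun)
B=blockR(r.x[3]); print("amber",r.x[:3]+.1*B[:,1])
h=lambda q:loss([(w4,a4)],hexpts(q[:3],blockR(q[3])))
ra=fitmin(h,[*(r.x[:3]+.1*B[:,1]),r.x[3]],[.006,.006,.006,.06]); print("amber only",ra.x,ra.fun)
hz=lambda q:loss([(w4,a4)],hexpts([q[0],q[1],r.x[2]],blockR(q[2])))
rb=fitmin(hz,[*(r.x[:3]+.1*B[:,1])[:2],r.x[3]],[.006,.006,.06]); print("amber at z",rb.x,rb.fun)
E
```

```text
2671 2853 4635
joint [0.57492807 0.21724565 0.03735125 0.41138971] 0.20194869849614017
amber [0.53493972 0.30890225 0.03735125]
amber only [0.53054569 0.30800532 0.04178511 0.39748914] 0.07279311293017747
amber at z [0.53493972 0.30890225 0.41138971] 0.09536391903039533
```

```bash
sed -i 's/m=(H>=lo)&(H<=hi)&(S>110)/m=(H>=lo)\&(H<=hi)\&(S>(195 if col=="amber" else 110))/' h.py; python3 - <<'E'
from h import *
L=lambda n:np.load(n,allow_pickle=True).item()
w1,w3,w4=L("w1.npy"),L("w3.npy"),L("w4.npy")
b1=cmask(w1,"blue",[311,26,374,84]); b3=cmask(w3,"blue",[397,221,459,287]); a4=cmask(w4,"amber",[213,138,283,214])
print(b1.sum(),b3.sum(),a4.sum(),cv2.cvtColor(w4["image"],cv2.COLOR_RGB2HSV)[[140,170,205,180,150],[245,250,250,300,225]].tolist(),np.argwhere(a4).min(0),np.argwhere(a4).max(0))
def f(q,g=0):
    B=blockR(q[3]); return loss([(w1,b1),(w3,b3)],hexpts(q[:3],B))+loss([(w4,a4)],hexpts(q[:3]+.1*B[:,1],B))
r=fitmin(f,[.58,.222,.024,.40],[.006,.006,.006,.06]); print("joint",r.x,r.fun)
B=blockR(r.x[3]); print("amber",r.x[:3]+.1*B[:,1])
h=lambda q:loss([(w4,a4)],hexpts(q[:3],blockR(q[3])))
ra=fitmin(h,[*(r.x[:3]+.1*B[:,1]),r.x[3]],[.006,.006,.006,.06]); print("amber only",ra.x,ra.fun)
goto(ra.x[:3]+.05*B[:,2],toolR(blockR(ra.x[3]),np.pi/3))
E
```

```text
Traceback (most recent call last):
ValueError: zero-size array to reduction operation minimum which has no identity
```

```bash
python3 - <<'E'
from h import *
L=lambda n:np.load(n,allow_pickle=True).item()
w1,w3,w4=L("w1.npy"),L("w3.npy"),L("w4.npy")
hsv=cv2.cvtColor(w4["image"],cv2.COLOR_RGB2HSV)
print(hsv[[142,170,205,180,180,145,150],[245,250,250,220,310,220,245]].tolist())
S=hsv[140:214,216:283,1]; print(np.histogram(S,bins=range(0,256,20)))
b1=cmask(w1,"blue",[311,26,374,84]); b3=cmask(w3,"blue",[397,221,459,287])
m=((hsv[...,0]>5)&(hsv[...,0]<25)&(hsv[...,1]>150)&(hsv[...,2]>120)).astype(np.uint8); m[:130]=0;m[222:]=0;m[:,:205]=0;m[:,292:]=0
n,lab,st,_=cv2.connectedComponentsWithStats(m); a4=(lab==1+np.argmax(st[1:,4])).astype(np.uint8); print(st[1:].tolist())
def f(q,g=0):
    B=blockR(q[3]); return loss([(w1,b1),(w3,b3)],hexpts(q[:3],B))+loss([(w4,a4)],hexpts(q[:3]+.1*B[:,1],B))
r=fitmin(f,[.58,.222,.024,.40],[.006,.006,.006,.06]); print("joint",r.x,r.fun)
B=blockR(r.x[3]); print("amber",r.x[:3]+.1*B[:,1])
h=lambda q:loss([(w4,a4)],hexpts(q[:3],blockR(q[3])))
ra=fitmin(h,[*(r.x[:3]+.1*B[:,1]),r.x[3]],[.006,.006,.006,.06]); print("amber only",ra.x,ra.fun)
goto(ra.x[:3]+.05*B[:,2],toolR(blockR(ra.x[3]),np.pi/3))
E
```

```text
[[14, 173, 140], [14, 174, 196], [14, 171, 198], [14, 175, 194], [16, 98, 140], [13, 96, 69], [14, 173, 196]]
(array([   0,    1,    1,    3,  417,  312,  174,  129, 3904,   17,    0,
          0]), array([  0,  20,  40,  60,  80, 100, 120, 140, 160, 180, 200, 220, 240]))
[[214, 140, 69, 76, 3873]]
joint [0.57531168 0.21748811 0.03647574 0.39966774] 0.17423949491970186
amber [0.53640045 0.30960715 0.03647574]
amber only [0.54385674 0.3106832  0.03085794 0.39888478] 0.03450838636513216
rows d [ 0.0056 -0.0086  0.0921] rv [ 0.0046 -0.0007  0.0087]
```

```bash
python3 -m creep '[[0.0056,-0.0086,0.04,0.004,0,0.009],[0.0056,-0.0086,0.08,0.004,0,0.009],[0.0056,-0.0086,0.11,0.004,0,0.009],[0.0056,-0.0086,0.11,0.004,0,0.009]]'
python3 - <<'E'
from h import *
w=viewer.read_camera("wrist"); np.save("w5.npy",w,allow_pickle=True)
hsv=cv2.cvtColor(w["image"],cv2.COLOR_RGB2HSV)
m=((hsv[...,0]>5)&(hsv[...,0]<25)&(hsv[...,1]>150)&(hsv[...,2]>120)).astype(np.uint8); 
n,lab,st,_=cv2.connectedComponentsWithStats(m); k=1+np.argmax(st[1:,4]); a=(lab==k).astype(np.uint8); print(st[k])
h=lambda q:loss([(w,a)],hexpts(q[:3],blockR(.4)))
ra=fitmin(h,[.543,.3107,.0300],[.006,.006,.006]); print(ra.x,ra.fun)
p,R=tool(); print("block in tool",R.inv().apply(ra.x-p),env.get_state()["wrist_force"])
im=w["image"].copy(); uv=proj(w,hexpts(ra.x,blockR(.4)))
im=cv2.resize(im,(800,600))
for hh in (uv[:6],uv[6:]): cv2.polylines(im,[((hh+.5)*1.5625).astype(np.int32)],True,(0,255,255),1)
cv2.imwrite("pics/w5.png",im[:,:,::-1])
E
```

```text
clock: 12.08
tcp_pos: [0.5269, 0.3028, 0.0552]
orientation: [0.268, 0.06, 0.952, 0.133]
wrist_force: [-0.3, -0.4, -0.4]
finger_gap: 0.0848
grip_force: 0.0
[  203   177   119   119 10419]
[0.54930723 0.31031773 0.03197881] 0.07325116820890944
block in tool [-0.00582142  0.00086918  0.03355559] [-0.58066018 -0.50361707  0.50654851]
```

View pics/w5.png

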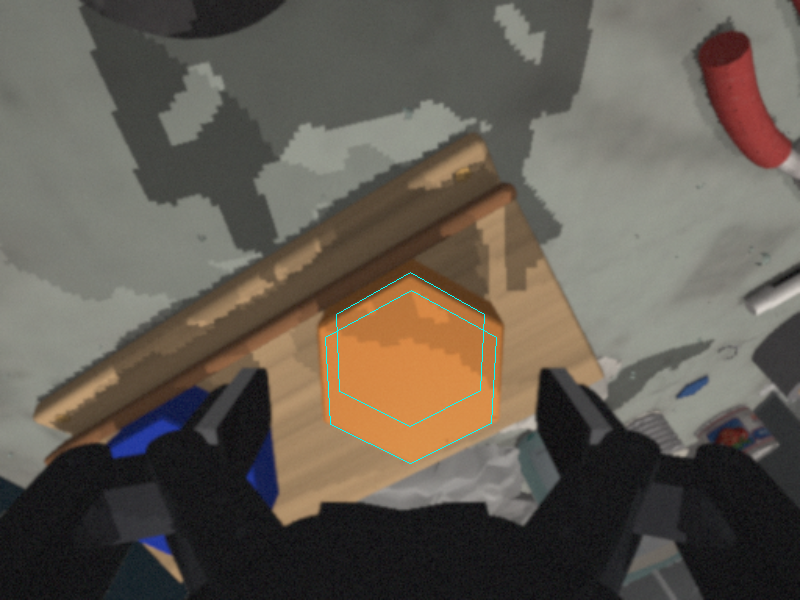

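The overlay is slightly small because the shadowed side wall dropped out of the mask, so I'll refit with the dark side included.

```bash
python3 - <<'E'
from h import *
w=np.load("w5.npy",allow_pickle=True).item(); p,R=tool()
hsv=cv2.cvtColor(w["image"],cv2.COLOR_RGB2HSV)
print(hsv[160:190:2,263].tolist())
for V in (40,70,100):
    m=((hsv[...,0]>5)&(hsv[...,0]<22)&(hsv[...,1]>150)&(hsv[...,2]>V)).astype(np.uint8); m=cv2.morphologyEx(m,cv2.MORPH_OPEN,np.ones((5,5)))
    n,lab,st,_=cv2.connectedComponentsWithStats(m); k=1+np.argmax(st[1:,4]); a=(lab==k).astype(np.uint8); print(V,st[k])
    h=lambda q:loss([(w,a)],hexpts(q[:3],blockR(.4)))
    ra=min((fitmin(h,s,[.006,.006,.01]) for s in ([.543,.3107,.030],[.537,.305,.040])),key=lambda r:r.fun); print(ra.x,ra.fun,"in tool",R.inv().apply(ra.x-p))
im=cv2.resize(w["image"][140:310,180:350],(600,600)); s=600/170
for q in (ra.x,):
    uv=proj(w,hexpts(q,blockR(.4)))
    for hh in (uv[:6],uv[6:]): cv2.polylines(im,[((hh-[180,140]+.5)*s).astype(np.int32)],True,(0,255,255),1)
cv2.imwrite("pics/w5b.png",im[:,:,::-1])
E
```

```text
[[13, 129, 75], [12, 138, 72], [13, 122, 69], [13, 152, 84], [16, 178, 86], [14, 174, 85], [15, 177, 88], [14, 174, 97], [14, 178, 116], [14, 173, 168], [14, 177, 183], [14, 176, 183], [14, 174, 186], [14, 169, 198], [14, 177, 192]]
40 [  204   168   118   127 11437]
[0.53755835 0.30934019 0.03643384] 0.016112822675629666 in tool [0.00176693 0.00071515 0.02349416]
70 [  204   168   118   127 11437]
[0.53755835 0.30934019 0.03643384] 0.016112822675629666 in tool [0.00176693 0.00071515 0.02349416]
100 [  204   175   118   120 10603]
[0.54778475 0.31016261 0.03261143] 0.0613148701902717 in tool [-0.00487073  0.00083786  0.03220007]
```

View pics/w5b.png

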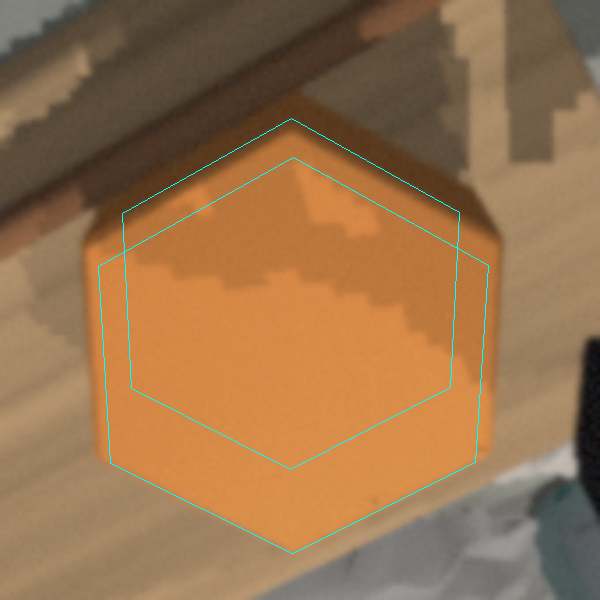

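The full-silhouette fit (loss 0.016) puts the underside 23.5 mm ahead of the TCP. I'll advance 16.5 mm and grip.

```bash
python3 -m creep '[[0.0018,0.0007,0.009,0,0,0],[0.0018,0.0007,0.0165,0,0,0],[0.0018,0.0007,0.0165,0,0,0]]'|grep -E 'tcp|wrist'
python3 -m creep '[[0,0,0,0,0,0],[0,0,0,0,0,0],[0,0,0,0,0,0],[0,0,0,0,0,0]]' 0.05 30
python3 -m creep '[[0,0,-0.006,0,0,0],[0,0,-0.02,0,0,0],[0,0,-0.045,0,0,0],[0,0,-0.07,0,0,0],[0,0,-0.07,0,0,0]]'
python3 -c "
from h import *
T=np.array([.5202,.0259]);a=-.0530;M=np.array([[np.cos(a),-np.sin(a)],[np.sin(a),np.cos(a)]])
A=T+M@[-.060,.0346]; print(A)
goto([*A,.075],downR(a+np.pi/6)); print(tool()[1].as_matrix().round(3).tolist())
for n in ('side','wrist'):
    p=viewer.read_camera(n)
    print(n,[(d['confidence'],d['box']) for d in nets.outline_of('amber_block',p)])
"
```

```text
tcp_pos: [0.5338, 0.3091, 0.0433]
wrist_force: [0.2, 0.1, 1.3]
clock: 13.0
tcp_pos: [0.5335, 0.309, 0.0435]
orientation: [0.269, 0.059, 0.952, 0.135]
wrist_force: [-3.6, -1.6, 6.2]
finger_gap: 0.0592
grip_force: 32.4
clock: 13.62
tcp_pos: [0.496, 0.2932, 0.102]
orientation: [0.27, 0.059, 0.952, 0.135]
wrist_force: [-0.4, 0.3, -1.9]
finger_gap: 0.0591
grip_force: 34.0
[0.46211719 0.06362993]
rows d [-0.0003 -0.2287 -0.0475] rv [0.541  0.3368 0.9449]
[[-0.848, 0.039, 0.529], [0.185, 0.957, 0.225], [-0.498, 0.289, -0.818]]
side [(0.63, [229.6, 154.4, 246.8, 169.2])]
wrist [(0.82, [192.7, 173.9, 324.3, 313.0])]
```

```bash
python3 -m creep '[[0,-0.03,-0.012,0.08,0.05,0.14],[0,-0.07,-0.02,0.16,0.1,0.28],[0,-0.11,-0.03,0.25,0.155,0.43],[0,-0.15,-0.038,0.34,0.21,0.59],[0,-0.19,-0.045,0.43,0.27,0.75],[0.0006,-0.231,-0.049,0.52,0.32,0.9],[0.0006,-0.231,-0.049,0.541,0.3368,0.9449],[0.0006,-0.231,-0.049,0.541,0.3368,0.9449]]'
python3 - <<'E'
from h import *
T=np.array([.5202,.0259]);a=-.0530;M=np.array([[np.cos(a),-np.sin(a)],[np.sin(a),np.cos(a)]])
p,R=tool(); print(p)
goto([*(T+M@[-.0615,.032]),.030],downR(a+np.pi/6)); print(R.as_matrix().round(3).tolist())
w=viewer.read_camera("wrist"); hsv=cv2.cvtColor(w["image"],cv2.COLOR_RGB2HSV)
m=((hsv[...,0]>5)&(hsv[...,0]<22)&(hsv[...,1]>150)&(hsv[...,2]>40)).astype(np.uint8); m=cv2.morphologyEx(m,cv2.MORPH_OPEN,np.ones((5,5)))
n,lab,st,_=cv2.connectedComponentsWithStats(m); k=1+np.argmax(st[1:,4]); mk=(lab==k).astype(np.uint8); print(st[k])
yaw=np.arctan2(R.as_matrix()[1,1],R.as_matrix()[0,1]); Z=R.as_matrix()
B=np.c_[Z[:,1],np.cross(-Z[:,2],Z[:,1]),-Z[:,2]]
r=fitmin(lambda q:loss([(w,mk)],hexpts(p+R.apply(q),B)),[0,0,.007],[.003,.003,.004]); print("in tool",r.x,r.fun)
E
```

```text
clock: 14.82
tcp_pos: [0.4621, 0.0607, 0.0726]
orientation: [-0.001, 0.523, 0.852, -0.001]
wrist_force: [-0.6, -0.7, -2.0]
finger_gap: 0.0594
grip_force: 34.0
[0.46207154 0.06069021 0.072646  ]
rows d [ 0.0011 -0.0011  0.0426] rv [-0.0023 -0.0005 -0.0013]
[[-0.452, 0.892, -0.002], [0.892, 0.452, -0.001], [0.0, -0.002, -1.0]]
[  193   175   130   139 13711]
in tool [-0.00108397 -0.00050192  0.00866937] 0.017678377601496435
```

```bash
python3 -m creep '[[0.0011,-0.0011,0.025,0,0,0],[0.0011,-0.0011,0.045,0,0,0],[0.0011,-0.0011,0.054,0,0,0],[0.0011,-0.0011,0.054,0,0,0]]'|grep -E 'tcp|wrist'
python3 -m creep '[[0,0,0.001,0,0,0],[0,0,0.002,0,0,0],[0,0,0.002,0,0,0]]'|grep -E 'tcp|wrist'
python3 -m creep '[[0,0,0.001,0,0,0],[0,0,0.001,0,0,0]]'|grep -E 'tcp|wrist'
```

```text
tcp_pos: [0.4588, 0.0622, 0.0194]
wrist_force: [-0.7, -0.0, -2.1]
tcp_pos: [0.4598, 0.0618, 0.0182]
wrist_force: [0.9, 0.8, -3.2]
tcp_pos: [0.4595, 0.0618, 0.0168]
wrist_force: [-0.2, 1.0, -2.7]
```

```bash
python3 -m creep '[[0,0,0.001,0,0,0],[0,0,0.002,0,0,0],[0,0,0.002,0,0,0]]'|grep -E 'tcp|wrist'
python3 -m creep '[[0,0,0.001,0,0,0],[0,0,0.001,0,0,0]]'|grep -E 'tcp|wrist'
python3 -m creep '[[0,0,0.001,0,0,0],[0,0,0.001,0,0,0]]'|grep -E 'tcp|wrist'
```

```text
tcp_pos: [0.4594, 0.0618, 0.0147]
wrist_force: [-0.3, -0.1, -2.9]
tcp_pos: [0.4595, 0.0618, 0.0137]
wrist_force: [-0.1, -0.3, -3.0]
tcp_pos: [0.4594, 0.0618, 0.0127]
wrist_force: [0.4, -0.0, -3.3]
```

```bash
python3 -m creep '[[0,0,0.001,0,0,0],[0,0,0.001,0,0,0]]'|grep -E 'tcp|wrist'
python3 -m creep '[[0,0,0.001,0,0,0],[0,0,0.001,0,0,0]]'|grep -E 'tcp|wrist'
```

```text
tcp_pos: [0.4594, 0.0618, 0.0117]
wrist_force: [-0.3, -0.7, -3.1]
tcp_pos: [0.4594, 0.0618, 0.0107]
wrist_force: [-0.1, -0.2, -3.1]
```

```bash
python3 -m creep '[[0,0,0.0007,0,0,0],[0,0,0.0007,0,0,0]]'|grep -E 'tcp|wrist'
python3 -m creep '[[0,0,0.0007,0,0,0],[0,0,0.0007,0,0,0]]'|grep -E 'tcp|wrist'
python3 - <<'E'
from h import *
p,R=tool()
w=viewer.read_camera("wrist"); hsv=cv2.cvtColor(w["image"],cv2.COLOR_RGB2HSV)
m=((hsv[...,0]>5)&(hsv[...,0]<22)&(hsv[...,1]>150)&(hsv[...,2]>40)).astype(np.uint8); m=cv2.morphologyEx(m,cv2.MORPH_OPEN,np.ones((5,5)))
n,lab,st,_=cv2.connectedComponentsWithStats(m); k=1+np.argmax(st[1:,4]); mk=(lab==k).astype(np.uint8)
Z=R.as_matrix(); B=np.c_[Z[:,1],np.cross(-Z[:,2],Z[:,1]),-Z[:,2]]
r=fitmin(lambda q:loss([(w,mk)],hexpts(p+R.apply(q),B)),[0,0,.007],[.003,.003,.004]); print("in tool",r.x,r.fun,p+R.apply(r.x))
cv2.imwrite("pics/w6.png",cv2.resize(w["image"],(800,600))[:,:,::-1])
E
```

```text
tcp_pos: [0.4594, 0.0618, 0.01]
wrist_force: [-0.1, 1.0, -2.8]
tcp_pos: [0.4595, 0.0619, 0.0098]
wrist_force: [-1.3, 0.5, 2.9]
in tool [-0.00084741 -0.00047799  0.00805181] 0.017291960628007995 [0.45946019 0.06087829 0.00171223]
```

Floor contact is at TCP z = 9.9 mm. I'll slide towards green and feel for it.

```bash
python3 -m creep '[[-0.002,0.0025,-0.0004,0,0,0],[-0.004,0.005,-0.0004,0,0,0],[-0.0055,0.0066,-0.0004,0,0,0],[-0.0055,0.0066,-0.0004,0,0,0]]'|grep -E 'tcp|wrist'
python3 -m creep '[[-0.0009,0.0005,0,0,0,0],[-0.0009,0.0005,0,0,0,0]]'|grep -E 'tcp|wrist'
```

```text
tcp_pos: [0.4683, 0.0598, 0.0098]
wrist_force: [-1.7, -0.7, 2.5]
tcp_pos: [0.4688, 0.0594, 0.0098]
wrist_force: [-2.3, 0.5, 2.4]
```

```bash
python3 -m creep '[[-0.0009,0.0005,0,0,0,0],[-0.0009,0.0005,0,0,0,0]]'|grep -E 'tcp|wrist'
python3 -m creep '[[-0.0009,0.0005,0,0,0,0],[-0.0009,0.0005,0,0,0,0]]'|grep -E 'tcp|wrist'
```

```text
tcp_pos: [0.4698, 0.0587, 0.0098]
wrist_force: [-1.8, 0.2, 2.3]
tcp_pos: [0.4706, 0.0581, 0.0098]
wrist_force: [-0.9, 1.3, 2.0]
```

```bash
python3 -m creep '[[-0.0009,0.0005,0,0,0,0],[-0.0009,0.0005,0,0,0,0]]'|grep -E 'tcp|wrist'
python3 -m creep '[[-0.0009,0.0005,0,0,0,0],[-0.0009,0.0005,0,0,0,0]]'|grep -E 'tcp|wrist'
```

```text
tcp_pos: [0.4712, 0.0577, 0.0098]
wrist_force: [-2.4, 1.9, 3.2]
tcp_pos: [0.4712, 0.0576, 0.0097]
wrist_force: [-4.6, 4.9, 4.4]
```

```bash
python3 -m creep '[[-0.0009,0.0004,0,0,0,0],[-0.0009,0.0004,0,0,0,0]]'|grep -E 'tcp|wrist'
python3 -m creep '[[-0.0009,0.0008,0,0,0,0],[-0.0009,0.0008,0,0,0,0]]'|grep -E 'tcp|wrist'
python3 -m creep '[[0.0,0.0007,0,0,0,0],[0.0,0.0007,0,0,0,0]]'|grep -E 'tcp|wrist'
```

```text
tcp_pos: [0.4712, 0.0575, 0.0097]
wrist_force: [-6.3, 6.4, 8.7]
tcp_pos: [0.4713, 0.0575, 0.0097]
wrist_force: [-9.3, 7.4, 11.6]
tcp_pos: [0.4713, 0.0576, 0.0097]
wrist_force: [-10.6, 6.0, 13.2]
```

Amber is firm at about 12 N. Relax, release, rise, and look.

```bash
python3 -m creep '[[0.0025,-0.002,-0.0004,0,0,0],[0.0025,-0.002,-0.0004,0,0,0]]'|grep -E 'tcp|wrist'
python3 -m creep '[[0,0,0,0,0,0],[0,0,0,0,0,0],[0,0,0,0,0,0]]' 0.085|grep -E 'tcp|wrist|gap'
python3 -m creep '[[0,0,-0.02,0,0,0],[0,0,-0.07,0,0,0],[0,0,-0.13,0,0,0],[0,0,-0.16,0,0,0],[0,0,-0.16,0,0,0]]'
python3 - <<'E'
from h import *
viewer.read_camera("wrist");w=viewer.read_camera("wrist"); np.save("w7.npy",w,allow_pickle=True); hsv=cv2.cvtColor(w["image"],cv2.COLOR_RGB2HSV)
cv2.imwrite("pics/w7.png",cv2.resize(w["image"],(800,600))[:,:,::-1])
T=np.array([.5202,.0259]);a=-.0530;M=np.array([[np.cos(a),-np.sin(a)],[np.sin(a),np.cos(a)]])
for n,lo,hi,s in (("amber",5,22,150),("green",40,95,70)):
    m=((hsv[...,0]>lo)&(hsv[...,0]<hi)&(hsv[...,1]>s)&(hsv[...,2]>40)).astype(np.uint8); m=cv2.morphologyEx(m,cv2.MORPH_OPEN,np.ones((5,5)))
    _,lab,st,_=cv2.connectedComponentsWithStats(m); k=1+np.argmax(st[1:,4]); mk=(lab==k).astype(np.uint8)
    x0=[.4705,.058] if n=="amber" else list(T)
    r=fitmin(lambda q:loss([(w,mk)],hexpts([q[0],q[1],.005],Rot.from_euler("z",q[2]).as_matrix())),[*x0,a+np.pi/6],[.003,.003,.05])
    print(n,st[k],"tray",M.T@(r.x[:2]-T),"yaw rel",np.degrees(r.x[2]-a)-30,r.fun)
E
```

```text
tcp_pos: [0.4712, 0.0576, 0.0098]
wrist_force: [-2.2, 1.5, -1.8]
tcp_pos: [0.4724, 0.0574, 0.0104]
wrist_force: [0.7, 0.4, -0.2]
finger_gap: 0.0849
clock: 21.68
tcp_pos: [0.4743, 0.0575, 0.173]
orientation: [0.002, 0.523, 0.852, 0.001]
wrist_force: [0.0, -0.1, -0.8]
finger_gap: 0.0848
grip_force: 0.0
amber [ 227  139   59   66 3026] tray [-0.05138357  0.02938429] yaw rel -0.025973202518461136 0.07745033241320322
green [ 256  190   58   61 2651] tray [ 8.19800314e-05 -1.30449298e-03] yaw rel -0.8765084598738149 0.14672968395204178
```

View pics/w7.png

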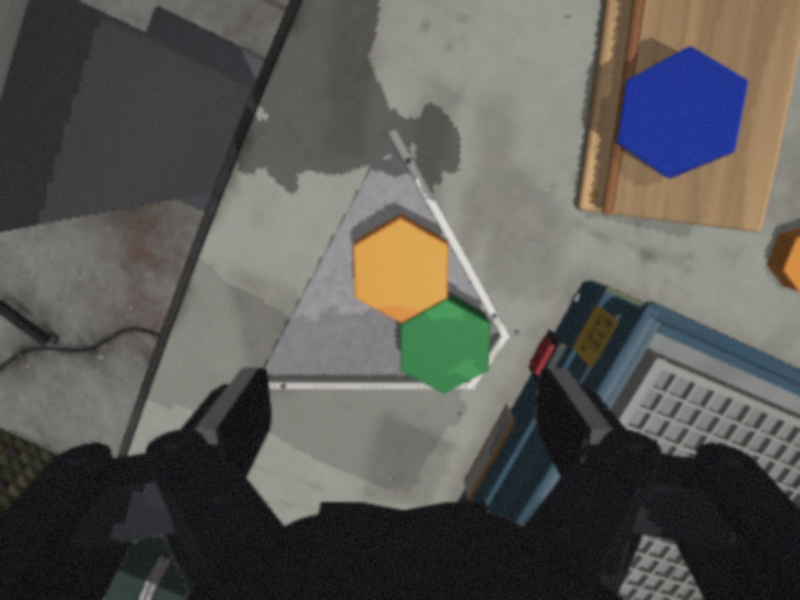

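Amber at (400,270) lies flush against green at (445,345), both flat in the tray. Blue at (683,112) is still on the rack. Going for blue.

```bash
python3 -c "
from h import *
B=blockR(.4); b=np.array([.5762,.2173,.0364])
goto(b+.10*B[:,2],toolR(B,np.pi/3)); print(tool()[1].as_matrix().round(2).tolist())"
```

```text
rows d [0.0991 0.1082 0.0514] rv [-0.54   -0.3373 -0.9452]
[[-0.45, 0.89, -0.0], [0.89, 0.45, -0.0], [-0.0, -0.0, -1.0]]
```

```bash
python3 -m creep '[[0.01,0.01,0,-0.08,-0.05,-0.14],[0.025,0.025,0,-0.16,-0.1,-0.28],[0.04,0.045,0.01,-0.25,-0.155,-0.43],[0.06,0.065,0.02,-0.34,-0.21,-0.59],[0.08,0.085,0.03,-0.43,-0.27,-0.75],[0.099,0.108,0.045,-0.52,-0.32,-0.9],[0.099,0.108,0.0514,-0.54,-0.3373,-0.945],[0.099,0.108,0.0514,-0.54,-0.3373,-0.945]]'
cat >> h.py <<'E'
def fitrack(col,x0):
    p,R=tool(); w=viewer.read_camera("wrist"); hsv=cv2.cvtColor(w["image"],cv2.COLOR_RGB2HSV); lo,hi,s=dict(blue=(108,132,120))[col]
    m=((hsv[...,0]>lo)&(hsv[...,0]<hi)&(hsv[...,1]>s)&(hsv[...,2]>30)).astype(np.uint8); m=cv2.morphologyEx(m,cv2.MORPH_OPEN,np.ones((5,5)))
    n,lab,st,_=cv2.connectedComponentsWithStats(m); k=1+np.argmax(st[1:,4]); mk=(lab==k).astype(np.uint8); print(st[k])
    r=fitmin(lambda q:loss([(w,mk)],hexpts(q[:3],blockR(q[3]))),[*x0,.4],[.005,.005,.006,.03]); print(r.x,r.fun,"in tool",R.inv().apply(r.x[:3]-p)); return w,r.x
E
python3 -c "
from h import *
viewer.read_camera('wrist'); w,x=fitrack('blue',[.576,.2173,.0364]); goto(x[:3]+.03*blockR(x[3])[:,2],toolR(blockR(x[3]),np.pi/3))"
```

```text
clock: 22.78
tcp_pos: [0.5204, 0.1944, 0.115]
orientation: [0.266, 0.06, 0.953, 0.133]
wrist_force: [0.1, 0.1, 0.8]
finger_gap: 0.0853
grip_force: 0.0
[ 223  155   77   84 5020]
[0.58111589 0.21862163 0.03300247 0.4021932 ] 0.017953284899617217 in tool [-0.00481891  0.00170921  0.10516525]
rows d [-0.0031  0.0011  0.0755] rv [-0.0022 -0.0014 -0.0035]
```

```bash
python3 -m creep '[[-0.001,0.0011,0.035,0,0,0],[-0.002,0.0011,0.06,0,0,0],[-0.002,0.0011,0.072,0,0,0],[-0.002,0.0011,0.072,0,0,0],[-0.002,0.0011,0.072,0,0,0]]'|grep -E 'tcp|wrist'
python3 -c "
from h import *
w,x=fitrack('blue',[.576,.2173,.0364]); w,x=fitrack('blue',[.576,.2173,.0364])"
```

```text
tcp_pos: [0.5631, 0.2116, 0.0615]
wrist_force: [-0.4, 0.8, -0.0]
[  203   165   112   122 10341]
[0.57865225 0.21790651 0.03564759 0.40045328] 0.01624980327688565 in tool [ 0.00084763 -0.00080697  0.03081316]
[  202   165   113   122 10329]
[0.57863492 0.21786265 0.03554649 0.40095803] 0.01574132605893553 in tool [ 0.00110935 -0.00092967  0.03101929]
```

```bash
python3 -m creep '[[0.001,-0.0009,0.012,0,0,0],[0.001,-0.0009,0.022,0,0,0],[0.001,-0.0009,0.022,0,0,0]]'|grep -E 'tcp|wrist'
python3 -m creep '[[0,0,0,0,0,0],[0,0,0,0,0,0],[0,0,0,0,0,0],[0,0,0,0,0,0]]' 0.05 30
python3 -m creep '[[0,0,-0.006,0,0,0],[0,0,-0.02,0,0,0],[0,0,-0.045,0,0,0],[0,0,-0.07,0,0,0],[0,0,-0.07,0,0,0]]'
python3 -c "
from h import *
T=np.array([.5202,.0259]);a=-.0530;M=np.array([[np.cos(a),-np.sin(a)],[np.sin(a),np.cos(a)]])
A=T+M@[-.066,-.0345]; print(A, 'goal',T+M@[-.052,-.03])
goto([*A,.075],downR(a+np.pi*5/6)); print(tool()[1].as_matrix().round(3).tolist())
"
```

```text
tcp_pos: [0.5736, 0.2159, 0.0409]
wrist_force: [-0.2, 0.2, -1.1]
clock: 24.48
tcp_pos: [0.574, 0.2163, 0.0426]
orientation: [0.269, 0.059, 0.952, 0.134]
wrist_force: [-1.1, 3.2, 2.4]
finger_gap: 0.0594
grip_force: 33.0
clock: 25.1
tcp_pos: [0.536, 0.1997, 0.1007]
orientation: [0.27, 0.059, 0.952, 0.134]
wrist_force: [0.2, -0.4, -1.9]
finger_gap: 0.0596
grip_force: 33.8
[ 0.45246503 -0.00505519] goal [ 0.46668376 -0.00130316]
rows d [ 0.0457 -0.2067 -0.0687] rv [-0.0235  0.6433 -1.082 ]
[[-0.848, 0.041, 0.529], [0.185, 0.957, 0.223], [-0.497, 0.287, -0.819]]
```

```bash
python3 -m creep '[[0.004,-0.02,-0.012,-0.003,0.09,-0.15],[0.01,-0.05,-0.025,-0.006,0.18,-0.3],[0.017,-0.08,-0.035,-0.01,0.27,-0.455],[0.024,-0.11,-0.045,-0.013,0.365,-0.61],[0.031,-0.14,-0.055,-0.016,0.455,-0.765],[0.038,-0.17,-0.062,-0.02,0.55,-0.92],[0.0457,-0.2067,-0.0687,-0.0235,0.6433,-1.082],[0.0457,-0.2067,-0.0687,-0.0235,0.6433,-1.082]]'
python3 -m creep '[[0,0,0,0,0,0],[0,0,0,0,0,0]]'|grep -E tcp
python3 - <<'E'
from h import *
T=np.array([.5202,.0259]);a=-.0530;M=np.array([[np.cos(a),-np.sin(a)],[np.sin(a),np.cos(a)]])
p,R=tool(); goto([*(T+M@[-.066,-.0345]),.020],downR(a+np.pi*5/6)); print(p,R.as_matrix().round(3).tolist(),env.get_state()["joint_pos"].round(2))
w=viewer.read_camera("wrist"); hsv=cv2.cvtColor(w["image"],cv2.COLOR_RGB2HSV)
m=((hsv[...,0]>108)&(hsv[...,0]<132)&(hsv[...,1]>120)&(hsv[...,2]>30)).astype(np.uint8); m=cv2.morphologyEx(m,cv2.MORPH_OPEN,np.ones((5,5)))
n,lab,st,_=cv2.connectedComponentsWithStats(m); k=1+np.argmax(st[1:,4]); mk=(lab==k).astype(np.uint8); print(st[k])
Z=R.as_matrix(); B=np.c_[Z[:,1],np.cross(-Z[:,2],Z[:,1]),-Z[:,2]]
r=fitmin(lambda q:loss([(w,mk)],hexpts(p+R.apply(q),B)),[0,0,.007],[.003,.003,.004]); print("in tool",r.x,r.fun)
E
```

```text
clock: 26.1
tcp_pos: [0.4531, -0.0053, 0.0724]
orientation: [-0.002, -0.476, 0.879, 0.001]
wrist_force: [0.3, 0.0, -1.2]
finger_gap: 0.0592
grip_force: 33.8
tcp_pos: [0.4534, -0.004, 0.0738]
rows d [0.0014 0.0002 0.0538] rv [0.0009 0.0004 0.0004]
[ 0.45343917 -0.00401304  0.07377155] [[-0.545, -0.839, -0.001], [-0.839, 0.545, 0.001], [-0.0, 0.001, -1.0]] [-0.19  0.2  -0.52  0.85  0.   -1.18]
[  192   176   132   140 13907]
in tool [ 0.00129655 -0.00060929  0.00712313] 0.019117188832820826
```

```bash
python3 -m creep '[[0.0014,0,0.025,0,0,0],[0.0014,0,0.045,0,0,0],[0.0014,0,0.057,0,0,0],[0.0014,0,0.057,0,0,0]]'|grep -E 'tcp|wrist'
python3 -m creep '[[0,0,0.001,0,0,0],[0,0,0.003,0,0,0],[0,0,0.003,0,0,0]]'|grep -E 'tcp|wrist'
python3 -m creep '[[0,0,0.001,0,0,0],[0,0,0.001,0,0,0]]'|grep -E 'tcp|wrist'
```

```text
tcp_pos: [0.452, -0.0053, 0.0163]
wrist_force: [0.3, 0.1, -2.0]
tcp_pos: [0.4529, -0.0057, 0.0141]
wrist_force: [-0.1, 0.6, -3.1]
tcp_pos: [0.4526, -0.0057, 0.0128]
wrist_force: [-0.0, -0.3, -2.6]
```

```bash
python3 -m creep '[[0,0,0.001,0,0,0],[0,0,0.001,0,0,0]]'|grep -E 'tcp|wrist'
python3 -m creep '[[0,0,0.001,0,0,0],[0,0,0.001,0,0,0]]'|grep -E 'tcp|wrist'
```

```text
tcp_pos: [0.4526, -0.0056, 0.0117]
wrist_force: [0.0, 0.7, -2.4]
tcp_pos: [0.4526, -0.0056, 0.0107]
wrist_force: [0.0, 0.6, -1.9]
```

```bash
python3 -m creep '[[0,0,0.0008,0,0,0],[0,0,0.0008,0,0,0]]'|grep -E 'tcp|wrist'
python3 -m creep '[[0,0,0.0008,0,0,0],[0,0,0.0008,0,0,0]]'|grep -E 'tcp|wrist'
python3 -m creep '[[0,0,0.0006,0,0,0],[0,0,0.0006,0,0,0]]'|grep -E 'tcp|wrist'
```

```text
tcp_pos: [0.4526, -0.0057, 0.0099]
wrist_force: [0.3, -0.2, -2.0]
tcp_pos: [0.4527, -0.0057, 0.0092]
wrist_force: [-0.5, -0.5, -2.4]
tcp_pos: [0.4527, -0.0057, 0.009]
wrist_force: [-2.5, 0.7, 4.8]
```

I'll set it down here, then regrip 3 mm higher so the fingers stay clear of the rail.

```bash
python3 -m creep '[[0,0,0,0,0,0],[0,0,0,0,0,0],[0,0,-0.003,0,0,0],[0,0,-0.003,0,0,0]]' 0.072|grep -E 'tcp|wrist|gap'
python3 -m creep '[[0,0,0,0,0,0],[0,0,0,0,0,0],[0,0,0,0,0,0],[0,0,0,0,0,0]]' 0.05 30
python3 - <<'E'
from h import *
T=np.array([.5202,.0259]);a=-.0530;M=np.array([[np.cos(a),-np.sin(a)],[np.sin(a),np.cos(a)]])
p,R=tool(); print(p,R.as_matrix().round(3).tolist(), "tcp in tray",M.T@(p[:2]-T))
w=viewer.read_camera("wrist"); hsv=cv2.cvtColor(w["image"],cv2.COLOR_RGB2HSV)
m=((hsv[...,0]>108)&(hsv[...,0]<132)&(hsv[...,1]>120)&(hsv[...,2]>30)).astype(np.uint8); m=cv2.morphologyEx(m,cv2.MORPH_OPEN,np.ones((5,5)))
n,lab,st,_=cv2.connectedComponentsWithStats(m); k=1+np.argmax(st[1:,4]); mk=(lab==k).astype(np.uint8); print(st[k])
Z=R.as_matrix(); B=np.c_[Z[:,1],np.cross(-Z[:,2],Z[:,1]),-Z[:,2]]
r=fitmin(lambda q:loss([(w,mk)],hexpts(p+R.apply(q),B)),[0,0,.007],[.003,.003,.004]); X=p+R.apply(r.x);print("in tool",r.x,r.fun,"block in tray",M.T@(X[:2]-T))
E
```

```text
tcp_pos: [0.4529, -0.0057, 0.0118]
wrist_force: [-0.0, -0.5, 0.1]
finger_gap: 0.0718
clock: 29.78
tcp_pos: [0.4528, -0.0057, 0.0118]
orientation: [-0.0, -0.477, 0.879, 0.0]
wrist_force: [-1.3, 0.7, 5.2]
finger_gap: 0.0595
grip_force: 32.8
[ 0.45279532 -0.00567913  0.01179874] [[-0.545, -0.839, -0.001], [-0.839, 0.545, 0.0], [0.0, 0.001, -1.0]] tcp in tray [-0.06563713 -0.03510557]
[  193   175   130   138 13510]
in tool [ 0.00144623 -0.0006454   0.00923091] 0.01607901191564709 block in tray [-0.06580688 -0.03667856]
```

```bash
python3 -m creep '[[-0.003,-0.002,-0.0005,0,0,0],[-0.006,-0.0045,-0.0005,0,0,0],[-0.0085,-0.0065,-0.0005,0,0,0],[-0.0098,-0.0072,-0.0005,0,0,0],[-0.0098,-0.0072,-0.0005,0,0,0]]'|grep -E 'tcp|wrist'
python3 -m creep '[[-0.001,0,0,0,0,0],[-0.001,0,0,0,0,0]]'|grep -E 'tcp|wrist'
python3 -m creep '[[-0.0008,0,0,0,0,0],[-0.0008,0,0,0,0,0]]'|grep -E 'tcp|wrist'
```

```text
tcp_pos: [0.4643, -0.0012, 0.0118]
wrist_force: [0.5, -0.2, -2.1]
tcp_pos: [0.4646, -0.0004, 0.012]
wrist_force: [0.3, -0.3, -2.6]
tcp_pos: [0.465, 0.0002, 0.0121]
wrist_force: [0.2, 0.2, -2.0]
```

```bash
python3 -m creep '[[-0.0005,-0.0009,0.0004,0,0,0],[-0.0005,-0.0009,0.0004,0,0,0]]'|grep -E 'tcp|wrist'
python3 -m creep '[[-0.0005,-0.0009,0,0,0,0],[-0.0005,-0.0009,0,0,0,0]]'|grep -E 'tcp|wrist'
```

```text
tcp_pos: [0.4658, 0.0001, 0.0118]
wrist_force: [-1.1, 0.0, 2.1]
tcp_pos: [0.4669, 0.0, 0.0118]
wrist_force: [-3.5, 0.3, 5.3]
```

```bash
python3 -m creep '[[-0.0007,-0.0004,0,0,0,0],[-0.0007,-0.0004,0,0,0,0]]'|grep -E 'tcp|wrist'
python3 -m creep '[[-0.0008,0,0,0,0,0],[-0.0008,0,0,0,0,0]]'|grep -E 'tcp|wrist'
```

```text
tcp_pos: [0.4671, 0.0002, 0.0118]
wrist_force: [-5.3, -0.4, 6.5]
tcp_pos: [0.4677, 0.0005, 0.0118]
wrist_force: [-5.4, -1.6, 5.5]
```

```bash
python3 -m creep '[[-0.0008,0,-0.0002,0,0,0],[-0.0008,0,-0.0002,0,0,0]]'|grep -E 'tcp|wrist'
python3 -m creep '[[-0.0008,0,0,0,0,0],[-0.0008,0,0,0,0,0]]'|grep -E 'tcp|wrist'
python3 -m creep '[[-0.0008,0,0,0,0,0],[-0.0008,0,0,0,0,0]]'|grep -E 'tcp|wrist'
```

```text
tcp_pos: [0.4679, 0.0008, 0.0118]
wrist_force: [-4.6, -4.4, 5.3]
tcp_pos: [0.4679, 0.0009, 0.0118]
wrist_force: [-6.8, -5.2, 5.7]
tcp_pos: [0.4679, 0.0011, 0.0118]
wrist_force: [-7.6, -8.9, 6.6]
```

```bash
python3 -m creep '[[-0.001,0,0,0,0,0],[-0.001,0,0,0,0,0]]'|grep -E 'tcp|wrist'
python3 -m creep '[[-0.001,0,0,0,0,0],[-0.001,0,0,0,0,0],[-0.001,0,0,0,0,0]]'|grep -E 'tcp|wrist'
```

```text
tcp_pos: [0.4679, 0.0014, 0.0118]
wrist_force: [-8.9, -10.5, 9.4]
tcp_pos: [0.4679, 0.0018, 0.0118]
wrist_force: [-11.0, -11.3, 10.8]
```

Blue is firm at about 16 N against both. Relax, release, rise, check.

```bash
python3 -m creep '[[0.0035,0.0003,-0.0005,0,0,0],[0.0035,0.0003,-0.0005,0,0,0]]'|grep -E 'tcp|wrist'
python3 -m creep '[[0,0,0,0,0,0],[0,0,0,0,0,0],[0,0,0,0,0,0]]' 0.085|grep -E 'tcp|wrist|gap'
python3 -m creep '[[0,0,-0.02,0,0,0],[0,0,-0.07,0,0,0],[0,0,-0.13,0,0,0],[0,0,-0.16,0,0,0],[0,0,-0.16,0,0,0],[0,0,-0.16,0,0,0]]'
cat > chk.py <<'E'
from h import *
w=viewer.read_camera("wrist"); hsv=cv2.cvtColor(w["image"],cv2.COLOR_RGB2HSV)
cv2.imwrite("pics/w8.png",cv2.resize(w["image"],(800,600))[:,:,::-1])
T=np.array([.5202,.0259]);a=-.0530;M=np.array([[np.cos(a),-np.sin(a)],[np.sin(a),np.cos(a)]])
box={d:nets.outline_of(d+"_block",w) for d in ("amber","green","blue")}
C={}
for n,lo,hi,s,x0 in (("amber",5,25,140,(-.052,.03)),("green",40,95,70,(0,0)),("blue",108,132,120,(-.052,-.03))):
    X0=T+M@x0; u,v=proj(w,[*X0,.018])[0].astype(int)
    m=((hsv[...,0]>lo)&(hsv[...,0]<hi)&(hsv[...,1]>s)&(hsv[...,2]>30)).astype(np.uint8); m=cv2.morphologyEx(m,cv2.MORPH_OPEN,np.ones((3,3)))
    _,lab,st,_=cv2.connectedComponentsWithStats(m); mk=(lab==lab[v,u]).astype(np.uint8)
    # visible silhouette; neighbours hide little from above
    r=fitmin(lambda q:loss([(w,mk)],hexpts([q[0],q[1],.005],Rot.from_euler("z",q[2]).as_matrix())),[*X0,a+np.pi/6],[.003,.003,.05])
    C[n]=M.T@(r.x[:2]-T); print(n,(u,v),mk.sum(),C[n].round(4),"yaw",round(np.degrees(r.x[2]-a)-30,2),round(r.fun,3))
for p,q,t in (("green","amber",150),("green","blue",210),("amber","blue",270)):
    d=C[q]-C[p]; n=np.array([np.cos(np.radians(t)),np.sin(np.radians(t))]); print(p,q,"normal mm",d@n*1e3,"side",(d[0]*-n[1]+d[1]*n[0])*1e3)
E
python3 chk.py
```

```text
tcp_pos: [0.4677, 0.0013, 0.012]
wrist_force: [-3.9, -3.4, 0.5]
tcp_pos: [0.4692, 0.0022, 0.0126]
wrist_force: [0.3, 1.1, -0.3]
finger_gap: 0.085
clock: 34.7
tcp_pos: [0.4682, 0.0021, 0.1716]
orientation: [-0.001, -0.477, 0.879, 0.001]
wrist_force: [0.1, -0.5, -0.6]
finger_gap: 0.0848
grip_force: 0.0
amber (np.int64(285), np.int64(217)) 2629 [-0.0517  0.0304] yaw -0.03 0.149
green (np.int64(229), np.int64(217)) 2637 [0.002  0.0011] yaw -0.02 0.147
blue (np.int64(257), np.int64(171)) 3072 [-0.0522 -0.0295] yaw -0.36 0.057
green amber normal mm 61.184395012809475 side 1.4368849952376659
green blue normal mm 62.144602783957254 side -0.6258650380787344
amber blue normal mm 59.87810496787416 side -0.4260543441457308
```

```bash
python3 - <<'E'
from h import *
w=viewer.read_camera("wrist"); im=w["image"].astype(np.float32)
T=np.array([.5202,.0259]);a=-.0530;M=np.array([[np.cos(a),-np.sin(a)],[np.sin(a),np.cos(a)]])
P=dict(green=(0,0),amber=(-.052,.03),blue=(-.052,-.03))
for p,q in (("green","amber"),("green","blue"),("amber","blue")):
    A,B=np.array(P[p]),np.array(P[q]); c=(A+B)/2; n=(B-A)/np.linalg.norm(B-A); t=np.array([-n[1],n[0]])
    for sh in (-.009,0,.009):
        s=np.arange(-6,6.1,.75)*1e-3
        X=np.array([[*(T+M@(c+n*k+t*sh)),.031] for k in s]); uv=proj(w,X).astype(np.float32)
        v=cv2.remap(im,uv[None,:,0],uv[None,:,1],cv2.INTER_LINEAR)[0]; print(p,q,sh,' '.join("%d/%d/%d"%tuple(x) for x in v))
E
```

```text
green amber -0.009 61/137/78 63/138/80 63/138/81 62/137/80 59/134/77 59/128/73 79/120/70 117/115/67 166/123/67 196/136/69 213/146/72 218/153/76 219/154/75 219/154/76 219/154/76 219/155/76 219/155/75
green amber 0 62/139/80 62/139/81 62/139/80 62/139/80 63/139/81 62/134/78 79/126/72 113/119/66 164/124/66 195/136/69 213/146/71 218/152/73 218/154/74 219/155/76 220/157/77 219/157/77 219/156/77
green amber 0.009 63/139/80 65/140/82 64/140/81 64/139/81 63/138/80 63/135/77 81/127/72 116/120/67 170/127/67 200/140/71 214/149/74 217/154/76 218/155/76 219/156/76 220/157/77 220/157/78 219/156/77
green blue -0.009 64/141/82 64/141/83 64/141/82 64/140/82 63/139/81 61/133/78 55/122/75 47/105/82 40/86/100 42/76/138 45/73/168 46/72/186 48/74/190 50/75/192 49/75/192 49/76/192 50/76/193
green blue 0 65/143/84 65/143/84 65/143/84 64/141/82 61/139/80 62/135/80 58/127/79 49/109/84 43/91/106 43/78/141 48/76/170 51/77/187 52/77/193 53/76/194 51/74/193 50/75/193 51/77/194
green blue 0.009 64/141/81 65/142/83 65/143/84 66/143/84 63/141/83 63/138/82 60/130/83 55/117/88 47/99/112 47/84/143 48/78/172 49/76/187 49/74/193 49/75/194 50/77/195 50/75/194 51/75/194
amber blue -0.009 220/158/79 220/157/79 218/155/76 213/151/73 207/144/71 193/133/66 171/116/63 137/91/60 101/71/78 67/55/95 47/52/112 37/50/119 34/50/122 36/52/122 36/52/123 35/49/122 35/50/122
amber blue 0 219/157/78 219/157/78 219/157/78 218/156/77 218/156/76 214/148/74 204/138/76 176/118/83 137/96/111 94/78/145 67/75/171 52/76/188 50/74/190 49/73/185 45/68/171 42/61/150 37/55/133
amber blue 0.009 219/157/77 219/157/76 219/157/76 219/157/77 218/155/77 215/150/75 208/141/75 182/121/87 149/102/110 105/84/145 71/75/173 53/75/189 51/75/191 48/74/191 50/75/192 50/76/192 48/75/192
```

All three seams go straight from one colour to the next, with no tray floor showing between, and the robot is clear. Handing in.

```bash
python3 -c "
from workcell import env
print(env.hand_in())"
```

```text
the job is handed in; nothing more can be done
None
```

The job is handed in: green, amber and blue were pressed home in that order at about 10, 12 and 16 N, all three seams showed no gap in the wrist camera, and the clock read about 35 s; I planned the moves clear of the pliers, bottle and foil roll but did not re-measure them afterwards.

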